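# Find the lids that fit the jars and park the jars

## Robot

A 6-joint arm with a two-finger parallel gripper is mounted at the origin on a cart in front of the work surface, level with it; the furniture and walls round the work are solid. World frame = base frame: x ahead of the robot, y to its left, z up, the work surface at z = 0. Lengths are in m, angles in degrees, forces in N, time in s.
With the tool pointing down it reaches from about 0.375 to 0.9 m from the base axis. Payload 3.1 kg.
Tool frame: the origin (TCP) lies at the very end of the fingers, on their centre line; the grasp point (between the pads) lies bot.grip_point_offset behind it (bot.grip_point_offset is the distance from the TCP to the grasp point, in m); z points along the fingers, y is the line along which they close (so a half turn about z gives the same grasp; the last joint's range is limited). The gripper opens to 87 mm and grips with 3 to 60 N. Pads are 19 mm wide; open, the fingers measure 117 mm over their backs; the gripper's body (75 mm by 190 mm) begins 51 mm behind the grasp point.
Start: joints at [-75.774, 30.224, 82.088, -0, 67.689, -10.227], TCP at [0.259, -0.569, 0.223] pointing down, gripper open.
Joint ranges: [-176.69, 176.69], [-43.24, 126.21], [12.49, 139.97], [-82, 262], [0, 151.66], [-163.58, 163.58]. Speed limits (degrees/s): [159.86, 159.86, 180, 180, 180, 180].

## Interface

Orientations are given as a 3x3 rotation matrix whose columns are the frame's x, y, z axes.
In Python, from rig import bot, viewer, ticket gives the robot as it stands.
- The arm moves only by the tool servo_tool, never from a script. Its argument "targets" is a list of rows, each an object with "offset": the shift along the tool's x, y, z in m, a list of three; "dr": the turn, a rotation vector about the tool's x, y, z in degrees, a list of three. In form: [{"offset": [x, y, z], "dr": [ax, ay, az]}, ...]. A call has 1 to 20 rows; each row is the pose to reach, as a shift and turn from the pose commanded when the call began, along the tool's axes at that moment; what a row does not reach only later rows make up. A row lasts 1/12 s, in which the tool goes at most 41.7 mm and 7.16 degrees, less where a joint would pass 70% of its speed; a pose out of reach is approached as far as the arm can. A call with a gripper value outside its range is refused whole. "gripper" is the gripper command: -1 is fully open, 1 is shut, values between are in proportion, set as the call begins (left out, the last holds). The fingers move at their own pace and stop on an object; the grip force is fixed at half the most. Time passes only in rows, so rows that repeat a pose let the fingers close. It gives the time, the measured TCP pose, the force, the opening and the grip force at its end, in the units of the state.
- bot.read_state(): the state, without advancing time (a new reading comes with each control period).
- viewer.capture(name): name is "side" or "top"; returns a dict with "color" (420x560x3 uint8, red, green, blue), "camera_matrix" (3x3 intrinsics, pixels), "R" (3x3) and "t" (3): a world point X has camera coordinates R X + t. Camera axes: x right, y down, z forward; pixel columns grow to the right and rows downward; lengths in m; the calibration is good to about 2 mm. A picture is of the moment at which its call begins. There is no depth.
- ticket.hand_in(): hands the job in; it is judged then, once.
The state is a dict: "time_s": time; "joint_positions": joint angles; "qvel": joint speeds; "tau": joint torques, N m; "position": TCP position; "tcp_rot": TCP orientation; "force": force on the tool from outside, world axes, zero at the start; "moment": the same for the moment, N m; "opening": opening from 0.0 (shut) to 1.0 (fully open); "grasp_force": force on a finger pad.
Only numpy, scipy, OpenCV 4.12 (cv2) and the standard library are available. Lean on these libraries where they do the work, as an engineer would, in place of code of your own. Each camera call takes 0.05 s, during which the arm holds its last target. There are 200 camera calls.

## Task

Two or three filled jars stand open at the front marks of the lane board, and three lids that look alike lie about: find by trial which lid belongs to which jar, screwing it clockwise until it sits fully home on the rim. Then slide each closed jar along its lane, without lifting or tipping it, from the front mark onto the rear mark; an open jar or one with a wrong or loose lid must not be slid back. If a lid is left over, lay it flat in the empty lane; leave the other things on the worktop alone.

Things in the scene. Friction and masses are not known exactly. Their poses are not given: they have to be found in the camera images.
- board: fixed wooden board with three lanes, 280 mm long (x, away from the robot), 332 mm wide (y). Lane floors are 8 mm, the four 20 mm wide ribs 16 mm above the worktop; lanes are 84 mm wide, centre lines at y = -104, 0, +104 mm. Each lane has two pairs of thin crosswise steel lines that a jar just fits between: front mark centred at x = -75, rear mark at x = +75 mm. The lanes are waxed: jars slide easily. Origin: centre of its underside.
- jar_a: square white ceramic jar, open, in one of the lanes at its front mark: body 80 x 80 x 48 mm, round threaded neck 54 mm across the thread, rim 74 mm above its underside, 0.7 kg. Origin: centre of the underside, z up, x about along the lane to the rear. The mouths (bore and depth) differ from jar to jar, so each takes one lid only. May be absent.
- jar_b: like jar_a, with another mouth; may be absent. All three: four equal thread ridges start at the jar's +x, +y, -x, -y axes and run down clockwise (from above). The right lid may be set on at any turn, its plug entering with 1.3 mm play; turned clockwise it sinks 0.083 mm per degree, at most about 125 degrees, to a stop. Set on with its pins 25 degrees anticlockwise of the jar's axes it needs about 60.
- jar_c: like jar_a, with another mouth; may be absent. Fully home, a lid's cap lies flat on the rim, its origin 50 mm above the jar's origin; pins under the ridges then hold it against lifting (about 1 mm of play), so the jar can be dragged by the lid's bar. A wrong lid jams or spins and stays 5 mm or more above that height; turn it back anticlockwise before lifting it off.
- lid_1: wooden screw lid, right way up on the worktop: round cap 64 mm across, flat top 28 mm high, and across it a straight grip bar 50 long, 18 wide, 24 mm tall (top at 52 mm). Origin: centre of the skirt's lower edge, z up, bar along x. 0.11 kg. All three lids look the same from outside. Which jar it fits is not known.
- lid_2: the same from outside as lid_1. Below, all lids are open: four 3.5 mm pins point inwards from the skirt on the lid's +x, -x, +y, -y axes, their undersides 12 mm above the skirt's edge; the rubber plug in the middle (6.5 to 16 mm radius, 6 to 21 mm deep from 24 mm above the skirt's edge) differs from lid to lid.
- lid_3: the same from outside as lid_1; origin and axes as lid_1. Which jar it fits is not known.
- mug: bystander: cream mug, 84 x 123 x 91 mm tall, origin under it
- garlic: bystander: garlic bulb, 55 mm, origin under it
- egg_timer: bystander: round kitchen timer, 62 mm across, 52 mm tall, origin under it
- tub: bystander: small food tub, 72 mm across, 71 mm tall, origin under it
- glass: bystander: drinking glass, 81 mm across, 91 mm tall, origin under it
- tape: bystander: roll of tape lying flat, 98 mm across, 25 mm tall, origin under it
Mind the look-alikes: they are no part of the job. What is shaped like the lid_1 but green is not meant.

How it is judged (in metres and radians):
At the end, for the whole second after the job is handed in: every jar present stands upright and at rest in a lane with its centre within 12 mm of the rear mark's centre along the lane, its own lid screwed home (no more than 1.3 mm above the seated height and within 6 mm of centred); every lid, also one left over, ends level and at rest on the board (((z of lid_2 in the frame of jar_a between 0.046 and 0.0513 m and horizontal distance between lid_2 and jar_a below 0.006 m) or (z of lid_3 in the frame of jar_a between 0.046 and 0.0513 m and horizontal distance between lid_3 and jar_a below 0.006 m) or (z of lid_1 in the frame of jar_a between 0.046 and 0.0513 m and horizontal distance between lid_1 and jar_a below 0.006 m)) and x of jar_a in the frame of board between 0.063 and 0.087 m and z of each of jar_a, jar_b, jar_c in the frame of board below 0.011 m and y of jar_a in the frame of board between -0.125 and 0.125 m and angle between each of jar_a, jar_b, jar_c's own z axis and vertical below 0.06 rad and linear speed of each of jar_a, lid_2, jar_b, lid_3, jar_c, lid_1, lid_1, lid_2, lid_3 below 0.02 m/s and ((z of lid_2 in the frame of jar_b between 0.046 and 0.0513 m and horizontal distance between lid_2 and jar_b below 0.006 m) or (z of lid_3 in the frame of jar_b between 0.046 and 0.0513 m and horizontal distance between lid_3 and jar_b below 0.006 m) or (z of lid_1 in the frame of jar_b between 0.046 and 0.0513 m and horizontal distance between lid_1 and jar_b below 0.006 m)) and x of jar_b in the frame of board between 0.063 and 0.087 m and y of jar_b in the frame of board between -0.125 and 0.125 m and ((z of lid_2 in the frame of jar_c between 0.046 and 0.0513 m and horizontal distance between lid_2 and jar_c below 0.006 m) or (z of lid_3 in the frame of jar_c between 0.046 and 0.0513 m and horizontal distance between lid_3 and jar_c below 0.006 m) or (z of lid_1 in the frame of jar_c between 0.046 and 0.0513 m and horizontal distance between lid_1 and jar_c below 0.006 m)) and x of jar_c in the frame of board between 0.063 and 0.087 m and y of jar_c in the frame of board between -0.125 and 0.125 m and x of lid_1 in the frame of board between -0.14 and 0.14 m and y of lid_1 in the frame of board between -0.14 and 0.14 m and angle between each of lid_1, lid_2, lid_3's own z axis and vertical below 0.1 rad and x of lid_2 in the frame of board between -0.14 and 0.14 m and y of lid_2 in the frame of board between -0.14 and 0.14 m and x of lid_3 in the frame of board between -0.14 and 0.14 m and y of lid_3 in the frame of board between -0.14 and 0.14 m); the robot touches nothing.
It fails at once if a jar is slid about 5 cm or more towards the rear mark before a lid is home on it ((x of jar_a in the frame of board above -0.02 m and not ((z of lid_2 in the frame of jar_a between 0.046 and 0.0535 m and horizontal distance between lid_2 and jar_a below 0.006 m) or (z of lid_3 in the frame of jar_a between 0.046 and 0.0535 m and horizontal distance between lid_3 and jar_a below 0.006 m) or (z of lid_1 in the frame of jar_a between 0.046 and 0.0535 m and horizontal distance between lid_1 and jar_a below 0.006 m))) or (x of jar_b in the frame of board above -0.02 m and not ((z of lid_2 in the frame of jar_b between 0.046 and 0.0535 m and horizontal distance between lid_2 and jar_b below 0.006 m) or (z of lid_3 in the frame of jar_b between 0.046 and 0.0535 m and horizontal distance between lid_3 and jar_b below 0.006 m) or (z of lid_1 in the frame of jar_b between 0.046 and 0.0535 m and horizontal distance between lid_1 and jar_b below 0.006 m))) or (x of jar_c in the frame of board above -0.02 m and not ((z of lid_2 in the frame of jar_c between 0.046 and 0.0535 m and horizontal distance between lid_2 and jar_c below 0.006 m) or (z of lid_3 in the frame of jar_c between 0.046 and 0.0535 m and horizontal distance between lid_3 and jar_c below 0.006 m) or (z of lid_1 in the frame of jar_c between 0.046 and 0.0535 m and horizontal distance between lid_1 and jar_c below 0.006 m)))).
It fails at once if a jar is lifted 12 mm or tipped 17 degrees (z of any of jar_a, jar_b, jar_c in the frame of board above 0.02 m or angle between any of jar_a, jar_b, jar_c's own z axis and vertical above 0.3 rad).
It fails at once if a bystander is pushed more than 4 cm away (distance of any of mug, garlic, egg_timer, tub, glass, tape from where it was at the start of the episode above 0.04 m).
Of jar_a, jar_b, jar_c only 2 to 3 are there at a start; the rules pass over those that are not, and their reading is None.
At some moment in a run one of lid_1, lid_2, lid_3 may be knocked a few centimetres aside while the robot is not near it.
It also fails if it takes over 210 s, if anything falls off the work surface, if the arm or the gripper's body presses on something with over 40 N, if the wrist force passes 120 N, or if a joint passes its speed limit or range.

## Working session

There is one attempt and no reset: what is moved stays moved. The work goes in short steps, Python scripts to look and compute and a tool call to move; the robot and the scene stay as the last step left them, time stands still between calls to the robot, and variables do not carry over. Pictures are saved under pics/ and viewed, at most 14 in all, crops included, and the job is handed in when it is done.

Besides the shell and the picture viewer there is one more tool, called after ">>>" as name(argument=value, ...), one argument or row to a line, values as JSON. servo_tool: Moves the arm, as the interface text tells. Its arguments: {"type":"object","properties":{"targets":{"type":"array"},"gripper":{"type":"number"}},"required":["targets"]}

```bash
mkdir -p pics; ls; python3 - <<'E'
from rig import bot,viewer
import cv2
s=bot.read_state(); print(s['time_s'],s['position'],s['tcp_rot'],s['force'],bot.grip_point_offset)
for n in('side','top'):
    c=viewer.capture(n); cv2.imwrite(f'pics/{n}0.png',c['color'][:,:,::-1]); print(n,c['camera_matrix'],c['R'],c['t'])
E
```

```text
pics
0.0 [ 0.25858621 -0.56819179  0.2215578 ] [[ 9.10271674e-01  4.14011126e-01 -5.16247709e-04]
 [ 4.14011251e-01 -9.10269318e-01  2.11010826e-03]
 [ 4.03683847e-04 -2.13450414e-03 -9.99997640e-01]] [ 0.87649536 -0.60184224  0.08059034] 0.0187
side [[517.85811301   0.         281.92326484]
 [  0.         517.85811301 205.40507244]
 [  0.           0.           1.        ]] [[ 0.93737663 -0.34821589  0.00841086]
 [-0.27822193 -0.76304844 -0.58339493]
 [ 0.20956528  0.54452069 -0.81214507]] [-0.51537808  0.17705717  1.5769441 ]
top [[495.04664835   0.         285.34232508]
 [  0.         495.04664835 206.68423479]
 [  0.           0.           1.        ]] [[ 3.49284558e-03 -9.99993899e-01  3.32751840e-05]
 [-9.80184803e-01 -3.43024542e-03 -1.98055509e-01]
 [ 1.98054415e-01  6.59161479e-04 -9.80190805e-01]] [0.02808093 0.55099494 1.21501123]
```

View pics/top0.png

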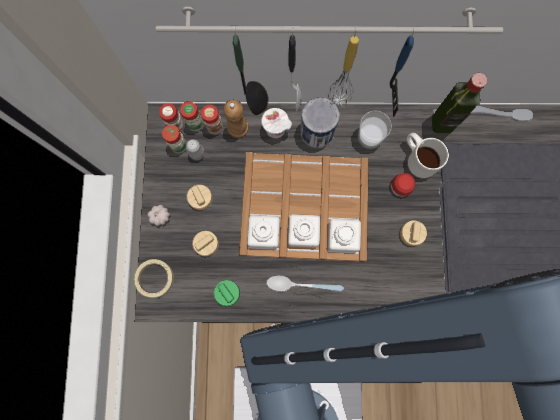

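View pics/side0.png

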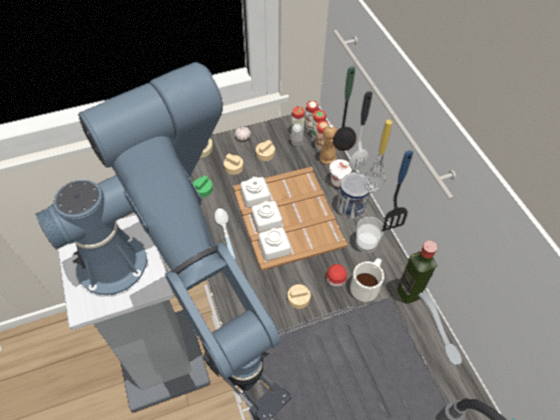

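Top view: wooden lids are at (199,197), (205,243) and (414,233). Jars stand in all three lanes at (264,231), (304,231) and (345,234). Look-alikes are the green lid (227,293), the tape roll (153,279) and the red timer (403,185). I choose the three wooden ones and check them in one close crop.

```bash
cat > h.py <<'E'
import numpy as np, cv2
from rig import bot,viewer
from scipy.spatial.transform import Rotation as Ro
def ray(c,uv,z):
    K,R,t=c['camera_matrix'],np.array(c['R']),np.array(c['t'])
    d=R.T@np.linalg.solve(K,[uv[0],uv[1],1]); o=-R.T@t
    return o+d*(z-o[2])/d[2]
def proj(c,X):
    p=c['camera_matrix']@(np.array(c['R'])@X+c['t']); return p[:2]/p[2]
def plan(pos,yaw=None):
    """offset & dr in tool frame to reach world pos, with tool down and tool y at yaw (deg, mod 180)"""
    s=bot.read_state(); R=np.array(s['tcp_rot']); p=np.array(s['position'])
    cur=np.degrees(np.arctan2(R[1,1],R[0,1]))
    if yaw is None: yaw=cur
    d=(yaw-cur+90)%180-90; y=np.radians(cur+d)
    T=np.column_stack([[-np.sin(y)*-1,-np.cos(y),0],[np.cos(y),np.sin(y),0],[0,0,-1]])
    rv=Ro.from_matrix(R.T@T).as_rotvec(degrees=True)
    print('t %.2f'%s['time_s'],'off',np.round(R.T@(np.array(pos)-p),4),'dr',np.round(rv,2),'pos',np.round(p,4),'yaw %.1f q6 %.1f'%(cur,s['joint_positions'][5]),'F',np.round(s['force'],1),'op %.3f gf %.1f'%(s['opening'],s['grasp_force']))
E
python3 - <<'E'
from h import *
c=viewer.capture('top'); im=c['color']; hsv=cv2.cvtColor(im,cv2.COLOR_RGB2HSV)
for n,uv in dict(l1=(199,197),l2=(205,243),l3=(414,233),jar=(252,240),board=(300,200),table=(230,270)).items(): print(n,hsv[uv[1]+6,uv[0]-6],ray(c,uv,.028).round(3))
a=cv2.resize(im[165:265,180:300],None,fx=4,fy=4,interpolation=cv2.INTER_CUBIC)
b=cv2.resize(im[165:265,360-60:440],None,fx=4,fy=4,interpolation=cv2.INTER_CUBIC)
v=np.zeros((600,800,3),np.uint8); 
x=cv2.resize(im[180:265,180:380],(800,340),interpolation=cv2.INTER_CUBIC); v[:340]=x
v[340:600,:260]=cv2.resize(im[200:265,380:445],(260,260),interpolation=cv2.INTER_CUBIC)
cv2.imwrite('pics/crop.png',v[:,:,::-1])
E
```

```text
l1 [ 18  72 227] [0.582 0.257 0.028]
l2 [ 17  90 139] [0.46  0.237 0.028]
l3 [ 18  74 222] [ 0.488 -0.304  0.028]
jar [ 14 117 165] [0.468 0.116 0.028]
board [ 14 114 184] [ 0.574 -0.008  0.028]
table [ 5 19 81] [0.391 0.171 0.028]
```

View pics/crop.png

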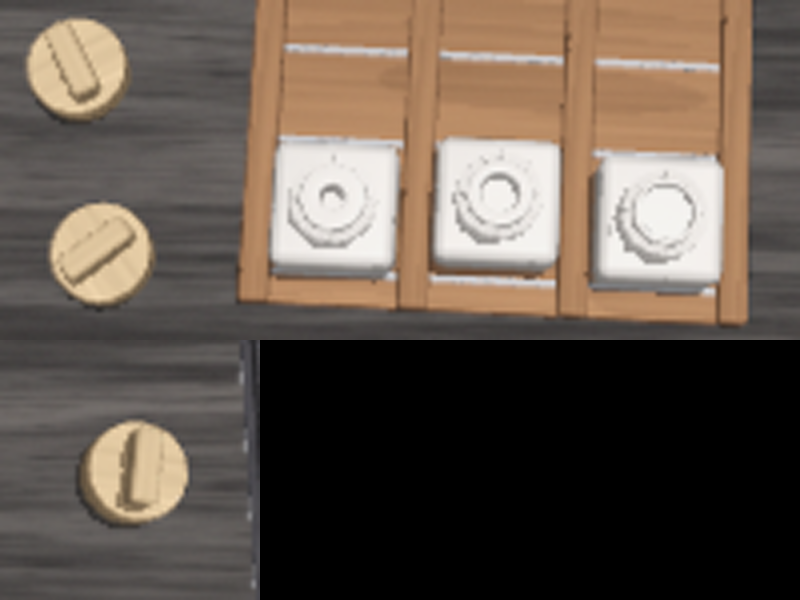

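```bash
python3 - <<'E'
from h import *
c=viewer.capture('top')
f=lambda p,o=(180,180):(o[0]+p[0]/4,o[1]+p[1]/4)
for n,a,b,o in(('A',(59,30),(89,94),(180,180)),('B',(65,272),(128,226),(180,180)),('C',(151,427),(146,506),(380,115))):
    P,Q=ray(c,f(a,o),.052),ray(c,f(b,o),.052); d=Q-P
    print(n,((P+Q)/2).round(4),'len',np.linalg.norm(d).round(3),'bar yaw',np.degrees(np.arctan2(d[1],d[0])).round(1)%180)
for n,p in(('L',(333,196)),('M',(498,192)),('R',(665,211))): print(n,ray(c,f(p),.082).round(4))
for z,p,q in((.008,(285,47),(718,68)),): P,Q=ray(c,f(p),z),ray(c,f(q),z);print('board y axis',np.degrees(np.arctan2(*(P-Q)[1::-1])))
plan([.461,.237,.25],None)
E
```

```text
A [0.5803 0.2545 0.052 ] len 0.047 bar yaw 26.400000000000006
B [0.4588 0.2355 0.052 ] len 0.049 bar yaw 127.2
C [ 0.488  -0.3058  0.052 ] len 0.051 bar yaw 173.6
L [0.4886 0.0847 0.082 ]
M [ 0.4915 -0.0179  0.082 ]
R [ 0.4799 -0.1215  0.082 ]
board y axis 87.35252338464508Traceback (most recent call last):
  File "<stdin>", line 9, in <module>
  File "h.py", line 17, in plan
    rv=Ro.from_matrix(R.T@T).as_rotvec(degrees=True)
       ~~~~~~~~~~~~~~^^^^^^^
  File "scipy/spatial/transform/_rotation.pyx", line 1143, in scipy.spatial.transform._rotation.Rotation.from_matrix
ValueError: Non-positive determinant (left-handed or null coordinate frame) in rotation matrix 0: [[-9.99999974e-01  2.95904864e-07 -2.27972568e-04]
 [-1.98046662e-17  9.99999158e-01  1.29798342e-03]
 [-2.27972760e-04 -1.29798339e-03  9.99999132e-01]].
```

```bash
sed -i 's/T=np.column_stack.*/T=np.column_stack([[-np.sin(y),np.cos(y),0],[np.cos(y),np.sin(y),0],[0,0,-1]])/' h.py; python3 - <<'E'
from h import *
plan([.488,-.306,.031],-6.4)
plan([.488,-.306,.10],-6.4)
plan([.488,-.306,.031],83.6)
E
```

```text
t 0.20 off [ 0.3174 -0.1438  0.1912] dr [-6.000e-02 -5.000e-02 -5.915e+01] pos [ 0.2586 -0.5685  0.2219] yaw -65.5 q6 -10.2 F [-0.1  0.  -0. ] op 0.997 gf 0.0
t 0.20 off [ 0.3174 -0.1439  0.1222] dr [-6.000e-02 -5.000e-02 -5.915e+01] pos [ 0.2586 -0.5685  0.2219] yaw -65.5 q6 -10.2 F [-0.1  0.  -0. ] op 0.997 gf 0.0
t 0.20 off [ 0.3174 -0.1438  0.1912] dr [-8.000e-02  1.000e-02  3.085e+01] pos [ 0.2586 -0.5685  0.2219] yaw -65.5 q6 -10.2 F [-0.1  0.  -0. ] op 0.997 gf 0.0
```

>>> servo_tool(
  targets=[
    {"offset": [0.317, -0.144, 0.11], "dr": [0, 0, -59]},
    {"offset": [0.317, -0.144, 0.11], "dr": [0, 0, -59]},
    {"offset": [0.317, -0.144, 0.11], "dr": [0, 0, -59]},
    {"offset": [0.317, -0.144, 0.11], "dr": [0, 0, -59]},
    {"offset": [0.317, -0.144, 0.11], "dr": [0, 0, -59]},
    {"offset": [0.317, -0.144, 0.11], "dr": [0, 0, -59]},
    {"offset": [0.317, -0.144, 0.11], "dr": [0, 0, -59]},
    {"offset": [0.317, -0.144, 0.11], "dr": [0, 0, -59]},
    {"offset": [0.317, -0.144, 0.11], "dr": [0, 0, -59]},
    {"offset": [0.317, -0.144, 0.11], "dr": [0, 0, -59]},
    {"offset": [0.317, -0.144, 0.15], "dr": [0, 0, -59]},
    {"offset": [0.317, -0.144, 0.17], "dr": [0, 0, -59]},
    {"offset": [0.317, -0.144, 0.17], "dr": [0, 0, -59]},
  ],
)

```text
time_s: 1.28
position: [0.4853, -0.3046, 0.0488]
tcp_rot: [[0.114, 0.993, -0.006], [0.993, -0.114, 0.006], [0.005, -0.007, -1.0]]
force: [-0.8, 1.0, -0.2]
opening: 1.0
grasp_force: 0.0
```

```bash
python3 - <<'E'
from h import *
plan([.488,-.306,.031],-6.4)
im=[]
c=viewer.capture('top');a=c['color']; u=proj(c,[.488,-.306,.04]).astype(int); im.append(cv2.resize(a[max(0,u[1]-40):u[1]+40,u[0]-50:u[0]+50],(400,320)))
c=viewer.capture('side');a=c['color']; u=proj(c,[.488,-.306,.04]).astype(int); im.append(cv2.resize(a[u[1]-40:u[1]+40,u[0]-50:u[0]+50],(400,320)))
cv2.imwrite('pics/c1.png',np.hstack(im)[:,:,::-1])
E
```

```text
t 1.28 off [-0.0012  0.003   0.0178] dr [-0.39 -0.28 -0.14] pos [ 0.4853 -0.3046  0.0488] yaw -6.5 q6 -36.7 F [-0.8  1.  -0.2] op 1.000 gf 0.0
```

View pics/c1.png

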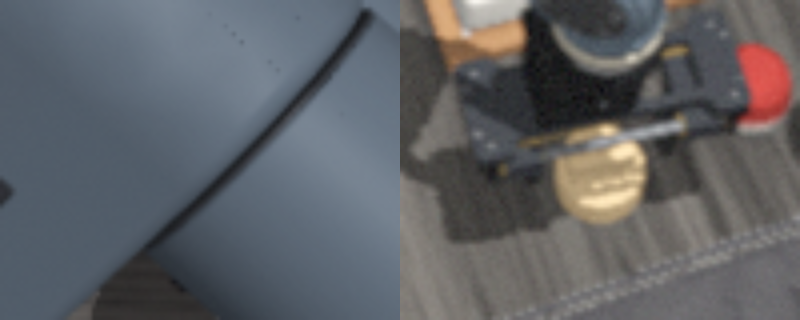

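>>> servo_tool(
  targets=[
    {"offset": [-0.001, 0.003, 0.018], "dr": [0, 0, 0]},
    {"offset": [-0.001, 0.003, 0.018], "dr": [0, 0, 0]},
    {"offset": [-0.001, 0.003, 0.018], "dr": [0, 0, 0]},
  ],
)

```text
time_s: 1.63
position: [0.4907, -0.3087, 0.0356]
tcp_rot: [[0.115, 0.993, 0.001], [0.993, -0.115, -0.001], [-0.001, 0.001, -1.0]]
force: [1.0, -0.9, 0.1]
opening: 1.0
grasp_force: 0.0
```

>>> servo_tool(
  targets=[
    {"offset": [0, 0, 0], "dr": [0, 0, 0]},
    {"offset": [0, 0, 0], "dr": [0, 0, 0]},
    {"offset": [0, 0, 0], "dr": [0, 0, 0]},
    {"offset": [0, 0, 0], "dr": [0, 0, 0]},
    {"offset": [0, 0, 0], "dr": [0, 0, 0]},
    {"offset": [0, 0, 0], "dr": [0, 0, 0]},
  ],
  gripper=0.3,
)

```text
time_s: 2.13
position: [0.4906, -0.3079, 0.0348]
tcp_rot: [[0.114, 0.993, 0.0], [0.993, -0.114, -0.0], [-0.0, 0.0, -1.0]]
force: [-1.3, 0.9, -0.4]
opening: 0.635
grasp_force: 0.0
```

```bash
python3 - <<'E'
from h import *
plan([.488,-.306,.031],-6.4)
E
```

```text
t 2.13 off [ 0.0016 -0.0028  0.0038] dr [ 0.01  0.01 -0.14] pos [ 0.4906 -0.3079  0.0348] yaw -6.5 q6 -36.6 F [-1.3  0.9 -0.4] op 0.635 gf 0.0
```

>>> servo_tool(
  targets=[
    {"offset": [0, 0, 0], "dr": [0, 0, 0]},
    {"offset": [0, 0, 0], "dr": [0, 0, 0]},
    {"offset": [0, 0, 0], "dr": [0, 0, 0]},
    {"offset": [0, 0, 0], "dr": [0, 0, 0]},
  ],
)

```text
time_s: 2.47
position: [0.4906, -0.3079, 0.0347]
tcp_rot: [[0.114, 0.993, -0.0], [0.993, -0.114, 0.0], [0.0, -0.0, -1.0]]
force: [0.1, -0.7, 2.0]
opening: 0.568
grasp_force: 29.9
```

>>> servo_tool(
  targets=[
    {"offset": [0, 0, 0], "dr": [0, 0, 0]},
    {"offset": [0, 0, 0], "dr": [0, 0, 0]},
    {"offset": [0, 0, 0], "dr": [0, 0, -7]},
    {"offset": [0, 0, 0.003], "dr": [0, 0, -90]},
    {"offset": [0, 0, 0.003], "dr": [0, 0, -90]},
    {"offset": [0, 0, 0.003], "dr": [0, 0, -90]},
    {"offset": [0, 0, 0.003], "dr": [0, 0, -90]},
    {"offset": [0, 0, 0.003], "dr": [0, 0, -90]},
    {"offset": [0, 0, 0.003], "dr": [0, 0, -90]},
    {"offset": [0, 0, 0.003], "dr": [0, 0, -90]},
    {"offset": [0, 0, 0.003], "dr": [0, 0, -90]},
    {"offset": [0, 0, 0.003], "dr": [0, 0, -90]},
    {"offset": [0, 0, 0.003], "dr": [0, 0, -90]},
    {"offset": [0, 0, 0.003], "dr": [0, 0, -90]},
    {"offset": [0, 0, 0.003], "dr": [0, 0, -90]},
    {"offset": [0, 0, 0.003], "dr": [0, 0, -90]},
    {"offset": [0, 0, 0.003], "dr": [0, 0, -90]},
  ],
  gripper=-0.9,
)

```text
time_s: 3.88
position: [0.4905, -0.3079, 0.0314]
tcp_rot: [[-0.993, 0.116, -0.0], [0.116, 0.993, 0.0], [0.0, 0.0, -1.0]]
force: [-0.7, 0.5, 0.0]
opening: 0.946
grasp_force: 0.0
```

>>> servo_tool(
  targets=[
    {"offset": [0, 0, 0], "dr": [0, 0, 0]},
    {"offset": [0, 0, 0], "dr": [0, 0, 0]},
    {"offset": [0, 0, 0], "dr": [0, 0, 0]},
    {"offset": [0, 0, 0], "dr": [0, 0, 0]},
    {"offset": [0, 0, 0], "dr": [0, 0, 0]},
    {"offset": [0, 0, 0], "dr": [0, 0, 0]},
    {"offset": [0, 0, 0], "dr": [0, 0, 0]},
    {"offset": [0, 0, 0], "dr": [0, 0, 0]},
    {"offset": [0, 0, 0], "dr": [0, 0, 0]},
    {"offset": [0, 0, 0], "dr": [0, 0, 0]},
    {"offset": [0, 0, 0], "dr": [0, 0, 0]},
    {"offset": [0, 0, 0], "dr": [0, 0, 0]},
    {"offset": [0, 0, 0], "dr": [0, 0, 0]},
    {"offset": [0, 0, 0], "dr": [0, 0, 0]},
    {"offset": [0, 0, 0], "dr": [0, 0, 0]},
  ],
  gripper=1,
)

```text
time_s: 5.13
position: [0.4905, -0.3078, 0.0316]
tcp_rot: [[-0.993, 0.114, -0.0], [0.114, 0.993, 0.0], [0.0, 0.0, -1.0]]
force: [0.6, 1.0, 0.2]
opening: 0.203
grasp_force: 30.0
```

```bash
python3 - <<'E'
from h import *
plan([.4886,.0847,.20],112.4)
E
```

```text
t 5.13 off [ 0.0466  0.3897 -0.1684] dr [ 2.000e-02 -1.000e-02 -2.894e+01] pos [ 0.4905 -0.3078  0.0316] yaw 83.5 q6 -126.6 F [0.6 1.  0.2] op 0.203 gf 30.0
```

```bash
python3 - <<'E'
from h import *
rows=[]
for n in('top','side'):
    c=viewer.capture(n); a=c['color']; r=[]
    for X in([.489,.085,.082],[.491,-.018,.082],[.480,-.122,.082]):
        u=proj(c,X).round().astype(int); print(n,u-[16,16])
        p=a[u[1]-16:u[1]+17,u[0]-16:u[0]+17].astype(float)
        p=np.clip((p-130)*255/125,0,255).astype(np.uint8)
        r.append(cv2.resize(p,(264,264),interpolation=cv2.INTER_CUBIC))
    rows.append(np.hstack(r))
cv2.imwrite('pics/jars.png',np.vstack(rows)[:,:,::-1])
E
```

```text
top [247 213]
top [289 212]
top [330 217]
side [239 167]
side [250 191]
side [258 219]
```

View pics/jars.png

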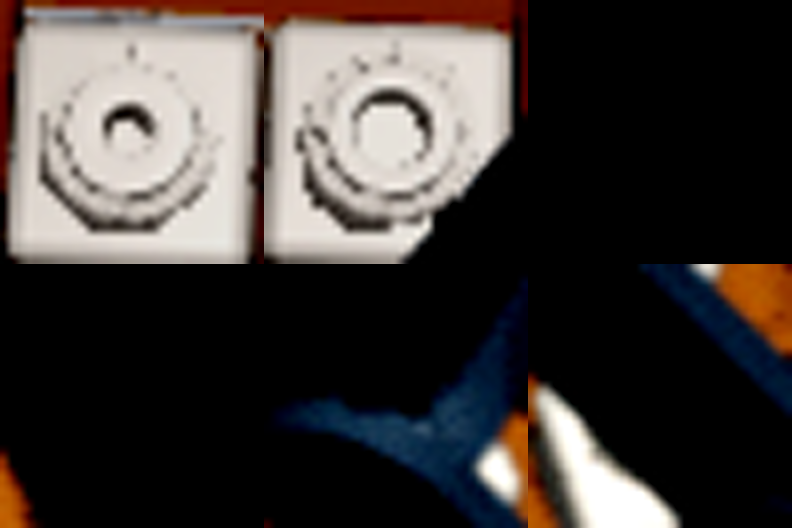

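L mouth is at top pixel (262.7,229.0) and M at (304.5,227.6). For R and the side view I use the first pictures.

```bash
python3 - <<'E'
from h import *
rows=[]
for n in('top','side'):
    c=viewer.capture(n); a=cv2.imread(f'pics/{n}0.png'); r=[]
    for X in([.489,.085,.082],[.491,-.018,.082],[.480,-.122,.082]):
        u=proj(c,X).round().astype(int); print(n,u-[16,16])
        p=a[u[1]-16:u[1]+17,u[0]-16:u[0]+17].astype(float)
        p=np.clip((p-130)*255/125,0,255).astype(np.uint8)
        r.append(cv2.resize(p,(264,264),interpolation=cv2.INTER_CUBIC))
    rows.append(np.hstack(r))
cv2.imwrite('pics/jars2.png',np.vstack(rows))
E
```

```text
top [247 213]
top [289 212]
top [330 217]
side [239 167]
side [250 191]
side [258 219]
```

View pics/jars2.png

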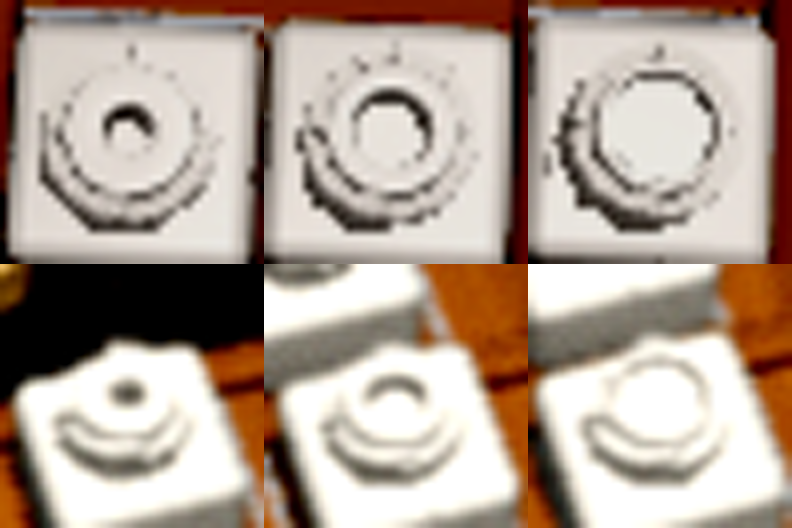

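```bash
python3 - <<'E'
from h import *
T=viewer.capture('top');S=viewer.capture('side')
f=lambda o,v:[o[0]+(v[0]+.5)/8-.5,o[1]+(v[1]+.5)/8-.5]
for n,o,v,o2,v2 in(('L',(247,213),(129,131),(239,167),(128,131)),('M',(289,212),(127.5,129),(250,191),(130,136)),('R',(330,217),(128,131),(258,219),(130.5,136))):
    print(n,ray(T,f(o,v),.082).round(4),ray(S,f(o2,v2),.082).round(4))
# lane check: board ribs in top: outer edges at row of jars
plan([.4886,.0847,.20],112.4)
E
```

```text
L [0.4888 0.0861 0.082 ] [0.4875 0.0859 0.082 ]
M [ 0.4923 -0.0179  0.082 ] [ 0.4893 -0.0178  0.082 ]
R [ 0.4795 -0.1198  0.082 ] [ 0.4779 -0.1227  0.082 ]
t 5.43 off [ 0.0467  0.3899 -0.1685] dr [ 0.000e+00 -1.000e-02 -2.895e+01] pos [ 0.4905 -0.3079  0.0315] yaw 83.5 q6 -126.6 F [-0.1  0.8  0. ] op 0.203 gf 30.0
```

>>> servo_tool(
  targets=[
    {"offset": [0, 0, -0.042], "dr": [0, 0, 0]},
    {"offset": [0, 0, -0.084], "dr": [0, 0, 0]},
    {"offset": [0.005, 0.03, -0.105], "dr": [0, 0, -5]},
    {"offset": [0.046, 0.391, -0.105], "dr": [0, 0, -29]},
    {"offset": [0.046, 0.391, -0.105], "dr": [0, 0, -29]},
    {"offset": [0.046, 0.391, -0.105], "dr": [0, 0, -29]},
    {"offset": [0.046, 0.391, -0.105], "dr": [0, 0, -29]},
    {"offset": [0.046, 0.391, -0.105], "dr": [0, 0, -29]},
    {"offset": [0.046, 0.391, -0.105], "dr": [0, 0, -29]},
    {"offset": [0.046, 0.391, -0.105], "dr": [0, 0, -29]},
    {"offset": [0.046, 0.391, -0.105], "dr": [0, 0, -29]},
    {"offset": [0.046, 0.391, -0.105], "dr": [0, 0, -29]},
    {"offset": [0.046, 0.391, -0.105], "dr": [0, 0, -29]},
    {"offset": [0.046, 0.391, -0.105], "dr": [0, 0, -29]},
    {"offset": [0.046, 0.391, -0.105], "dr": [0, 0, -29]},
  ],
)

```text
time_s: 6.68
position: [0.4898, 0.0855, 0.1365]
tcp_rot: [[-0.924, -0.383, 0.001], [-0.383, 0.924, -0.001], [-0.0, -0.001, -1.0]]
force: [0.8, 0.2, -1.3]
opening: 0.206
grasp_force: 30.0
```

```bash
python3 - <<'E'
from h import *
plan([.488,.086,.12],112.4)
E
```

```text
t 6.68 off [0.0014 0.0012 0.0165] dr [-0.05  0.02  0.1 ] pos [0.4898 0.0855 0.1365] yaw 112.5 q6 -115.5 F [ 0.8  0.2 -1.3] op 0.206 gf 30.0
```

>>> servo_tool(
  targets=[
    {"offset": [0.001, 0.001, 0.016], "dr": [0, 0, 0]},
    {"offset": [0.001, 0.001, 0.02], "dr": [0, 0, 0]},
    {"offset": [0.001, 0.001, 0.024], "dr": [0, 0, 0]},
    {"offset": [0.001, 0.001, 0.026], "dr": [0, 0, 0]},
    {"offset": [0.001, 0.001, 0.026], "dr": [0, 0, 0]},
  ],
)

```text
time_s: 7.1
position: [0.4882, 0.0854, 0.1103]
tcp_rot: [[-0.925, -0.381, -0.001], [-0.381, 0.925, -0.0], [0.001, 0.0, -1.0]]
force: [0.3, 0.0, -0.5]
opening: 0.206
grasp_force: 30.0
```

>>> servo_tool(
  targets=[
    {"offset": [0, 0, 0.002], "dr": [0, 0, 0]},
    {"offset": [0, 0, 0.003], "dr": [0, 0, 0]},
    {"offset": [0, 0, 0.003], "dr": [0, 0, 0]},
  ],
)

```text
time_s: 7.35
position: [0.4886, 0.0865, 0.1077]
tcp_rot: [[-0.924, -0.381, 0.001], [-0.381, 0.924, 0.001], [-0.001, 0.0, -1.0]]
force: [1.2, 1.5, -1.9]
opening: 0.206
grasp_force: 30.0
```

>>> servo_tool(
  targets=[
    {"offset": [0, 0, 0.002], "dr": [0, 0, 0]},
    {"offset": [0, 0, 0.004], "dr": [0, 0, 0]},
    {"offset": [0, 0, 0.004], "dr": [0, 0, 0]},
  ],
)

```text
time_s: 7.6
position: [0.4886, 0.0865, 0.1034]
tcp_rot: [[-0.924, -0.382, 0.001], [-0.382, 0.924, 0.0], [-0.001, -0.0, -1.0]]
force: [0.6, 1.8, -0.8]
opening: 0.207
grasp_force: 30.0
```

>>> servo_tool(
  targets=[
    {"offset": [0, 0, 0.002], "dr": [0, 0, 0]},
    {"offset": [0, 0, 0.003], "dr": [0, 0, 0]},
    {"offset": [0, 0, 0.003], "dr": [0, 0, 0]},
  ],
)

```text
time_s: 7.85
position: [0.4883, 0.0864, 0.1004]
tcp_rot: [[-0.924, -0.382, 0.0], [-0.382, 0.924, 0.0], [-0.0, -0.0, -1.0]]
force: [1.0, 1.1, -1.7]
opening: 0.207
grasp_force: 30.0
```

>>> servo_tool(
  targets=[
    {"offset": [0, 0, 0.002], "dr": [0, 0, 0]},
    {"offset": [0, 0, 0.003], "dr": [0, 0, 0]},
    {"offset": [0, 0, 0.003], "dr": [0, 0, 0]},
  ],
)

```text
time_s: 8.1
position: [0.4882, 0.0863, 0.0973]
tcp_rot: [[-0.924, -0.382, -0.0], [-0.382, 0.924, 0.0], [0.0, 0.0, -1.0]]
force: [1.4, 1.3, -2.1]
opening: 0.203
grasp_force: 30.0
```

>>> servo_tool(
  targets=[
    {"offset": [0, 0, 0.001], "dr": [0, 0, 0]},
    {"offset": [0, 0, 0.003], "dr": [0, 0, 0]},
    {"offset": [0, 0, 0.003], "dr": [0, 0, 0]},
  ],
)

```text
time_s: 8.35
position: [0.4881, 0.0863, 0.0943]
tcp_rot: [[-0.924, -0.382, -0.0], [-0.382, 0.924, -0.0], [0.0, 0.0, -1.0]]
force: [1.6, 1.0, -1.5]
opening: 0.199
grasp_force: 30.0
```

>>> servo_tool(
  targets=[
    {"offset": [0, 0, 0.001], "dr": [0, 0, 0]},
    {"offset": [0, 0, 0.002], "dr": [0, 0, 0]},
    {"offset": [0, 0, 0.002], "dr": [0, 0, 0]},
  ],
)

```text
time_s: 8.6
position: [0.4882, 0.0863, 0.0929]
tcp_rot: [[-0.924, -0.382, 0.0], [-0.382, 0.924, -0.0], [-0.0, -0.0, -1.0]]
force: [-0.8, 1.5, 3.8]
opening: 0.206
grasp_force: 30.0
```

```bash
python3 - <<'E'
from h import *
plan([.488,.086,.0896],112.4)
c=viewer.capture('side'); u=proj(c,[.488,.086,.08]).astype(int); 
r=[]
for n in('side','top'):
    c=viewer.capture(n); u=proj(c,[.488,.086,.08]).astype(int)
    r.append(cv2.resize(c['color'][u[1]-40:u[1]+40,u[0]-40:u[0]+40],(400,400)))
cv2.imwrite('pics/c2.png',np.hstack(r)[:,:,::-1])
E
```

```text
t 8.60 off [ 0.0003 -0.0002  0.0033] dr [-0.01  0.01  0.06] pos [0.4882 0.0863 0.0929] yaw 112.5 q6 -115.4 F [-0.8  1.5  3.8] op 0.206 gf 30.0
```

View pics/c2.png

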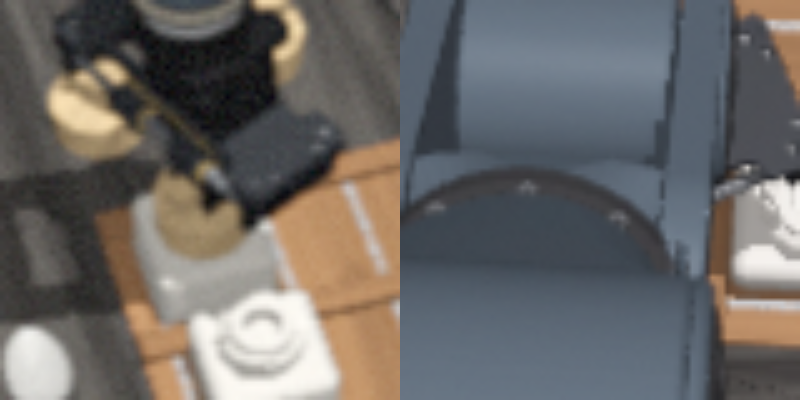

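>>> servo_tool(
  targets=[
    {"offset": [0, 0, 0.0005], "dr": [0, 0, 7]},
    {"offset": [0, 0, 0.001], "dr": [0, 0, 14]},
    {"offset": [0, 0, 0.0016], "dr": [0, 0, 21]},
    {"offset": [0, 0, 0.0022], "dr": [0, 0, 28]},
    {"offset": [0, 0, 0.0028], "dr": [0, 0, 35]},
    {"offset": [0, 0, 0.0032], "dr": [0, 0, 40]},
    {"offset": [0, 0, 0.0032], "dr": [0, 0, 40]},
  ],
)

```text
time_s: 9.33
position: [0.4882, 0.0864, 0.0895]
tcp_rot: [[-0.953, 0.303, 0.0], [0.303, 0.953, 0.0], [-0.0, 0.0, -1.0]]
force: [0.5, 2.2, 3.8]
opening: 0.204
grasp_force: 30.0
```

>>> servo_tool(
  targets=[
    {"offset": [0, 0, 0.0005], "dr": [0, 0, 6]},
    {"offset": [0, 0, 0.001], "dr": [0, 0, 12]},
    {"offset": [0, 0, 0.001], "dr": [0, 0, 18]},
    {"offset": [0, 0, 0.001], "dr": [0, 0, 18]},
  ],
)

```text
time_s: 9.67
position: [0.4888, 0.0863, 0.0894]
tcp_rot: [[-0.813, 0.582, 0.002], [0.582, 0.813, -0.0], [-0.002, 0.001, -1.0]]
force: [-0.3, 1.0, 10.6]
opening: 0.206
grasp_force: 30.0
```

```bash
python3 - <<'E'
from h import *
plan([.488,.086,.0896],112.4); print(bot.read_state()['moment'])
E
```

```text
t 9.67 off [ 0.0005 -0.0007 -0.0002] dr [ 1.000e-02  1.200e-01 -5.799e+01] pos [0.4888 0.0863 0.0894] yaw 54.4 q6 -57.3 F [-0.3  1.  10.6] op 0.206 gf 30.0
[ 0.23347821  0.02220551 -0.12204482]
```

>>> servo_tool(
  targets=[
    {"offset": [0, 0, 0], "dr": [0, 0, 5]},
    {"offset": [0, 0, 0], "dr": [0, 0, 10]},
    {"offset": [0, 0, 0], "dr": [0, 0, 10]},
  ],
)

```text
time_s: 9.92
position: [0.4894, 0.0875, 0.0895]
tcp_rot: [[-0.702, 0.712, 0.004], [0.712, 0.702, 0.001], [-0.002, 0.003, -1.0]]
force: [1.0, 7.3, 10.4]
opening: 0.212
grasp_force: 31.4
```

```bash
python3 - <<'E'
from h import *
plan([.488,.086,.0896],112.4); print(bot.read_state()['moment'])
E
```

```text
t 9.92 off [-0.0001 -0.0021 -0.0001] dr [  0.11   0.2  -67.79] pos [0.4894 0.0875 0.0895] yaw 44.6 q6 -47.5 F [ 1.   7.3 10.4] op 0.212 gf 31.4
[ 1.40736537 -0.28225528  0.77991582]
```

```bash
python3 - <<'E'
from h import *
c=viewer.capture('top'); a=cv2.imread('pics/top0.png'); h=cv2.cvtColor(a,cv2.COLOR_BGR2HSV)
for n,y in(('L',.080),('M',-.022),('R',-.127)):
    for r0,r1 in((150,175),(180,206)):
        out=[]
        for dy in(-.012,0,.012):
            best=[]
            for x in np.arange(.56,.75,.0005):
                u=proj(c,[x,y+dy,.008]); 
                if r0<u[1]<r1: best.append((-cv2.getRectSubPix(h[:,:,1].astype(np.float32),(1,1),tuple(map(float,u)))[0,0],x))
            b=np.array(best); w=np.clip(b[:,0]+70,0,None); out.append((b[:,1]*w).sum()/max(w.sum(),1e-6))
        print(n,np.round(out,4))
plan([.488,.086,.0896])
E
```

```text
L [0.7038 0.7039 0.7045]
L [0.5993 0.5998 0.6005]
M [0.7042 0.7049 0.7051]
M [0.5946 0.5954 0.5961]
R [0.7025 0.704  0.7046]
R [0.5905 0.5911 0.5913]
t 9.97 off [-0.0001 -0.0021 -0.0001] dr [ 0.18  0.1  -0.  ] pos [0.4894 0.0875 0.0895] yaw 44.7 q6 -47.6 F [ 0.4  7.6 10.1] op 0.214 gf 31.2
```

>>> servo_tool(
  targets=[
    {"offset": [0, 0, 0], "dr": [0, 0, -3]},
    {"offset": [-0.004, 0.004, 0], "dr": [0, 0, -4]},
    {"offset": [-0.011, 0.01, 0], "dr": [0, 0, -4]},
    {"offset": [-0.02, 0.0186, 0], "dr": [0, 0, -4]},
    {"offset": [-0.03, 0.028, 0], "dr": [0, 0, -4]},
    {"offset": [-0.04, 0.0373, 0], "dr": [0, 0, -4]},
    {"offset": [-0.05, 0.0466, 0], "dr": [0, 0, -4]},
    {"offset": [-0.06, 0.0559, 0], "dr": [0, 0, -4]},
    {"offset": [-0.07, 0.0652, 0], "dr": [0, 0, -4]},
    {"offset": [-0.08, 0.0745, 0], "dr": [0, 0, -4]},
    {"offset": [-0.09, 0.0839, 0], "dr": [0, 0, -4]},
    {"offset": [-0.1, 0.0932, 0], "dr": [0, 0, -4]},
    {"offset": [-0.107, 0.0997, 0], "dr": [0, 0, -4]},
    {"offset": [-0.1113, 0.1037, 0], "dr": [0, 0, -4]},
    {"offset": [-0.1113, 0.1037, 0], "dr": [0, 0, -4]},
  ],
)

```text
time_s: 11.22
position: [0.6412, 0.0812, 0.0894]
tcp_rot: [[-0.75, 0.661, 0.002], [0.661, 0.75, 0.003], [0.001, 0.003, -1.0]]
force: [0.1, 4.8, 7.5]
opening: 0.205
grasp_force: 29.5
```

```bash
python3 - <<'E'
from h import *
plan([.6415,.079,.0896])
E
```

```text
t 11.22 off [-0.0017 -0.0014 -0.0002] dr [ 0.17 -0.03  0.  ] pos [0.6412 0.0812 0.0894] yaw 48.6 q6 -51.5 F [0.1 4.8 7.5] op 0.205 gf 29.5
```

>>> servo_tool(
  targets=[
    {"offset": [0, 0, 0], "dr": [0, 0, 0]},
    {"offset": [0, 0, 0], "dr": [0, 0, 0]},
    {"offset": [0, 0, 0], "dr": [0, 0, 0]},
    {"offset": [0, 0, -0.01], "dr": [0, 0, 0]},
    {"offset": [0, 0, -0.03], "dr": [0, 0, 0]},
    {"offset": [0, 0, -0.07], "dr": [0, 0, 0]},
    {"offset": [0, 0, -0.11], "dr": [0, 0, 0]},
    {"offset": [0, 0, -0.11], "dr": [0, 0, 0]},
  ],
  gripper=-0.2,
)

```text
time_s: 11.88
position: [0.6453, 0.079, 0.2074]
tcp_rot: [[-0.749, 0.663, 0.016], [0.663, 0.749, -0.001], [-0.013, 0.01, -1.0]]
force: [1.5, 0.1, 0.9]
opening: 0.593
grasp_force: 0.0
```

```bash
python3 - <<'E'
from h import *
plan([.4588,.2355,.06],37.2)
plan([.5803,.2545,.06],26.4)
r=[]
for n,x in(('top',(140,160)),('side',(180,120))):
    c=viewer.capture(n); a=c['color'][x[1]:x[1]+150,x[0]:x[0]+100 if 0 else x[0]+100]; r.append(cv2.resize(a,(400,600),interpolation=cv2.INTER_CUBIC))
cv2.imwrite('pics/c3.png',np.hstack(r)[:,:,::-1])
E
```

```text
t 11.88 off [ 0.2452 -0.0078  0.1442] dr [ 0.63  0.67 11.28] pos [0.6453 0.079  0.2074] yaw 48.5 q6 -51.3 F [1.5 0.1 0.9] op 0.593 gf 0.0
t 11.88 off [0.1669 0.0869 0.1461] dr [ 0.69  0.61 22.08] pos [0.6453 0.079  0.2074] yaw 48.5 q6 -51.3 F [1.5 0.1 0.9] op 0.593 gf 0.0
```

View pics/c3.png

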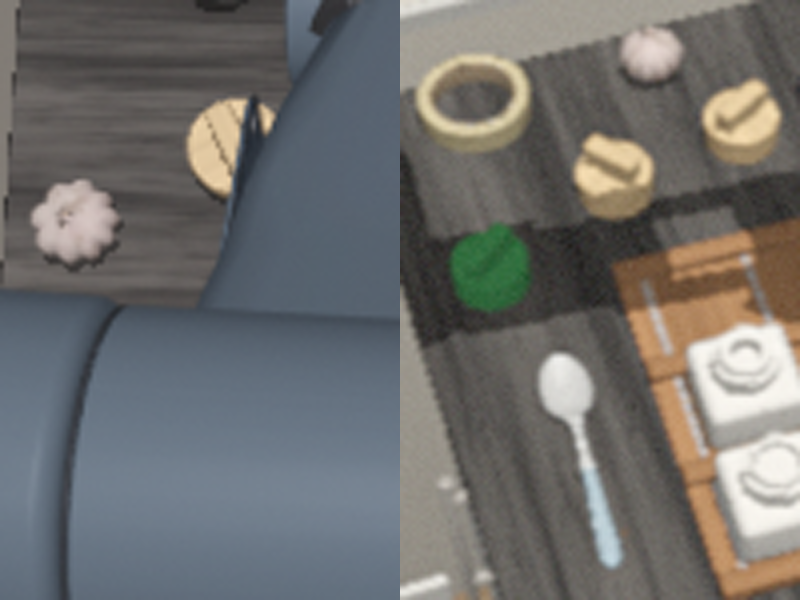

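>>> servo_tool(
  targets=[
    {"offset": [0.168, 0.087, 0.05], "dr": [0.7, 0.6, 22]},
    {"offset": [0.168, 0.087, 0.08], "dr": [0.7, 0.6, 22]},
    {"offset": [0.168, 0.087, 0.09], "dr": [0.7, 0.6, 22]},
    {"offset": [0.168, 0.087, 0.1], "dr": [0.7, 0.6, 22]},
    {"offset": [0.168, 0.087, 0.1], "dr": [0.7, 0.6, 22]},
    {"offset": [0.168, 0.087, 0.1], "dr": [0.7, 0.6, 22]},
    {"offset": [0.168, 0.087, 0.12], "dr": [0.7, 0.6, 22]},
    {"offset": [0.168, 0.087, 0.14], "dr": [0.7, 0.6, 22]},
    {"offset": [0.168, 0.087, 0.14], "dr": [0.7, 0.6, 22]},
  ],
  gripper=-1,
)

```text
time_s: 12.73
position: [0.5679, 0.2549, 0.0535]
tcp_rot: [[-0.446, 0.895, -0.026], [0.895, 0.446, -0.002], [0.01, -0.025, -1.0]]
force: [-1.1, -0.3, -0.7]
opening: 0.997
grasp_force: 0.0
```

```bash
python3 - <<'E'
from h import *
plan([.5803,.2545,.0335],26.4)
r=[]
c=viewer.capture('side'); u=proj(c,[.58,.2545,.03]).astype(int);a=c['color'][u[1]-35:u[1]+35,u[0]-40:u[0]+40]
cv2.imwrite('pics/c4.png',cv2.resize(a,(640,560),interpolation=cv2.INTER_CUBIC)[:,:,::-1])
E
```

```text
t 12.73 off [-0.0061  0.0115  0.0197] dr [-1.41 -0.56  0.11] pos [0.5679 0.2549 0.0535] yaw 26.5 q6 -12.9 F [-1.1 -0.3 -0.7] op 0.997 gf 0.0
```

View pics/c4.png

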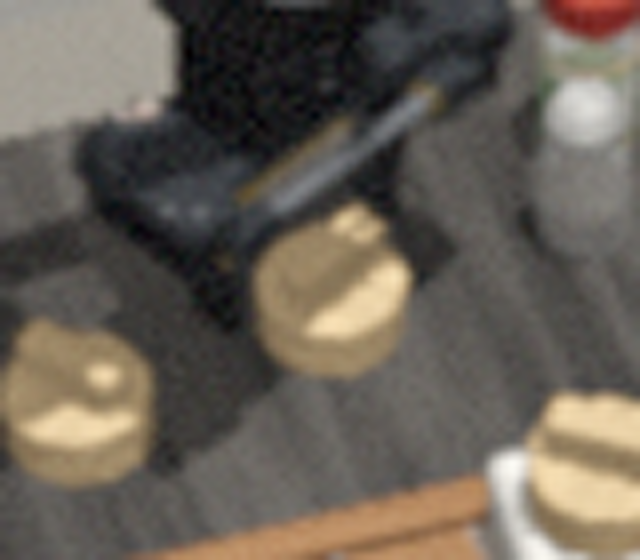

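>>> servo_tool(
  targets=[
    {"offset": [0, 0, 0], "dr": [-0.7, -0.6, 0]},
    {"offset": [0, 0, 0], "dr": [-0.7, -0.6, 0]},
    {"offset": [0, 0, 0], "dr": [-0.7, -0.6, 0]},
  ],
)

```text
time_s: 13.03
position: [0.5727, 0.2559, 0.0596]
tcp_rot: [[-0.445, 0.895, 0.001], [0.895, 0.445, -0.003], [-0.003, 0.0, -1.0]]
force: [0.4, 1.0, 0.0]
opening: 1.0
grasp_force: 0.0
```

```bash
python3 - <<'E'
from h import *
plan([.5803,.2545,.0335],26.4)
E
```

```text
t 13.03 off [-0.0046  0.0062  0.0261] dr [0.01 0.18 0.04] pos [0.5727 0.2559 0.0596] yaw 26.4 q6 -12.3 F [0.4 1.  0. ] op 1.000 gf 0.0
```

Good, vertical. Go down and squeeze along the bar, then turn and grip across.

>>> servo_tool(
  targets=[
    {"offset": [-0.005, 0.006, 0], "dr": [0, 0, 0]},
    {"offset": [-0.005, 0.006, 0.015], "dr": [0, 0, 0]},
    {"offset": [-0.005, 0.006, 0.026], "dr": [0, 0, 0]},
    {"offset": [-0.005, 0.006, 0.026], "dr": [0, 0, 0]},
  ],
)

```text
time_s: 13.37
position: [0.5786, 0.2534, 0.0306]
tcp_rot: [[-0.445, 0.895, -0.004], [0.895, 0.445, -0.004], [-0.002, -0.005, -1.0]]
force: [-0.5, -0.9, 0.6]
opening: 0.996
grasp_force: 0.0
```

>>> servo_tool(
  targets=[
    {"offset": [0, 0, 0], "dr": [0, 0, 0]},
    {"offset": [0, 0, 0], "dr": [0, 0, 0]},
    {"offset": [0, 0, 0], "dr": [0, 0, 0]},
    {"offset": [0, 0, 0], "dr": [0, 0, 0]},
    {"offset": [0, 0, 0], "dr": [0, 0, 0]},
    {"offset": [0, 0, 0], "dr": [0, 0, 0]},
    {"offset": [0, 0, 0], "dr": [0, 0, 0]},
    {"offset": [0, 0, 0], "dr": [0, 0, 0]},
    {"offset": [0, 0, 0], "dr": [0, 0, 0]},
  ],
  gripper=0.3,
)

```text
time_s: 14.12
position: [0.5804, 0.2544, 0.0329]
tcp_rot: [[-0.445, 0.895, 0.001], [0.895, 0.445, -0.003], [-0.003, 0.0, -1.0]]
force: [1.0, 0.5, 2.0]
opening: 0.572
grasp_force: 30.0
```

>>> servo_tool(
  targets=[
    {"offset": [0, 0, 0], "dr": [0, 0, 0]},
    {"offset": [0, 0, 0], "dr": [0, 0, 0]},
    {"offset": [0, 0, 0], "dr": [0, 0, -7]},
    {"offset": [0, 0, 0.001], "dr": [0, 0, -90]},
    {"offset": [0, 0, 0.001], "dr": [0, 0, -90]},
    {"offset": [0, 0, 0.001], "dr": [0, 0, -90]},
    {"offset": [0, 0, 0.001], "dr": [0, 0, -90]},
    {"offset": [0, 0, 0.001], "dr": [0, 0, -90]},
    {"offset": [0, 0, 0.001], "dr": [0, 0, -90]},
    {"offset": [0, 0, 0.001], "dr": [0, 0, -90]},
    {"offset": [0, 0, 0.001], "dr": [0, 0, -90]},
    {"offset": [0, 0, 0.001], "dr": [0, 0, -90]},
    {"offset": [0, 0, 0.001], "dr": [0, 0, -90]},
    {"offset": [0, 0, 0.001], "dr": [0, 0, -90]},
    {"offset": [0, 0, 0.001], "dr": [0, 0, -90]},
    {"offset": [0, 0, 0.001], "dr": [0, 0, -90]},
    {"offset": [0, 0, 0.001], "dr": [0, 0, -90]},
  ],
  gripper=-0.6,
)

```text
time_s: 15.53
position: [0.5791, 0.254, 0.031]
tcp_rot: [[-0.896, -0.444, -0.002], [-0.444, 0.896, -0.003], [0.003, -0.002, -1.0]]
force: [0.8, 0.6, -0.2]
opening: 0.802
grasp_force: 0.0
```

>>> servo_tool(
  targets=[
    {"offset": [0, 0, 0], "dr": [0, 0, 0]},
    {"offset": [0, 0, 0], "dr": [0, 0, 0]},
    {"offset": [0, 0, 0], "dr": [0, 0, 0]},
    {"offset": [0, 0, 0], "dr": [0, 0, 0]},
    {"offset": [0, 0, 0], "dr": [0, 0, 0]},
    {"offset": [0, 0, 0], "dr": [0, 0, 0]},
    {"offset": [0, 0, 0], "dr": [0, 0, 0]},
    {"offset": [0, 0, 0], "dr": [0, 0, 0]},
    {"offset": [0, 0, 0], "dr": [0, 0, 0]},
    {"offset": [0, 0, 0], "dr": [0, 0, 0]},
    {"offset": [0, 0, 0], "dr": [0, 0, 0]},
    {"offset": [0, 0, 0], "dr": [0, 0, 0]},
    {"offset": [0, 0, 0], "dr": [0, 0, 0]},
  ],
  gripper=1,
)

```text
time_s: 16.62
position: [0.5796, 0.2542, 0.0314]
tcp_rot: [[-0.895, -0.445, -0.0], [-0.445, 0.895, -0.003], [0.002, -0.002, -1.0]]
force: [0.2, 1.5, 0.6]
opening: 0.203
grasp_force: 30.0
```

```bash
python3 - <<'E'
from h import *
plan([.491,-.018,.137],112.4)
E
```

```text
t 16.62 off [ 0.2007 -0.2045 -0.1048] dr [-0.14 -0.09  4.05] pos [0.5796 0.2542 0.0314] yaw 116.4 q6 -102.6 F [0.2 1.5 0.6] op 0.203 gf 30.0
```

>>> servo_tool(
  targets=[
    {"offset": [0, 0, -0.04], "dr": [0, 0, 0]},
    {"offset": [0, 0, -0.08], "dr": [0, 0, 0]},
    {"offset": [0.01, -0.01, -0.105], "dr": [0, 0, 4]},
    {"offset": [0.2, -0.2045, -0.105], "dr": [0, 0, 4]},
    {"offset": [0.2, -0.2045, -0.105], "dr": [0, 0, 4]},
    {"offset": [0.2, -0.2045, -0.105], "dr": [0, 0, 4]},
    {"offset": [0.2, -0.2045, -0.105], "dr": [0, 0, 4]},
    {"offset": [0.2, -0.2045, -0.105], "dr": [0, 0, 4]},
    {"offset": [0.2, -0.2045, -0.105], "dr": [0, 0, 4]},
    {"offset": [0.2, -0.2045, -0.105], "dr": [0, 0, 4]},
    {"offset": [0.2, -0.2045, -0.105], "dr": [0, 0, 4]},
    {"offset": [0.2, -0.2045, -0.105], "dr": [0, 0, 4]},
    {"offset": [0.2, -0.2045, -0.105], "dr": [0, 0, 4]},
    {"offset": [0.2, -0.2045, -0.105], "dr": [0, 0, 4]},
  ],
)

```text
time_s: 17.78
position: [0.4921, -0.0168, 0.1372]
tcp_rot: [[-0.924, -0.383, -0.0], [-0.383, 0.924, -0.003], [0.001, -0.003, -1.0]]
force: [-0.6, -0.2, 0.3]
opening: 0.205
grasp_force: 30.0
```

```bash
python3 - <<'E'
from h import *
plan([.491,-.018,.11],112.4)
E
```

```text
t 17.78 off [ 0.0015 -0.0006  0.0272] dr [-0.15 -0.06  0.14] pos [ 0.4921 -0.0168  0.1372] yaw 112.5 q6 -127.3 F [-0.6 -0.2  0.3] op 0.205 gf 30.0
```

>>> servo_tool(
  targets=[
    {"offset": [0.001, -0.0005, 0.014], "dr": [0, 0, 0]},
    {"offset": [0.001, -0.0005, 0.02], "dr": [0, 0, 0]},
    {"offset": [0.001, -0.0005, 0.025], "dr": [0, 0, 0]},
    {"offset": [0.001, -0.0005, 0.028], "dr": [0, 0, 0]},
    {"offset": [0.001, -0.0005, 0.028], "dr": [0, 0, 0]},
  ],
)

```text
time_s: 18.2
position: [0.4907, -0.0179, 0.1086]
tcp_rot: [[-0.924, -0.383, -0.002], [-0.383, 0.924, -0.002], [0.003, -0.002, -1.0]]
force: [-0.5, 0.6, -1.5]
opening: 0.206
grasp_force: 30.0
```

>>> servo_tool(
  targets=[
    {"offset": [0, 0, 0.002], "dr": [0, 0, 0]},
    {"offset": [0, 0, 0.004], "dr": [0, 0, 0]},
    {"offset": [0, 0, 0.004], "dr": [0, 0, 0]},
  ],
)

```text
time_s: 18.45
position: [0.4914, -0.0185, 0.1052]
tcp_rot: [[-0.924, -0.382, 0.001], [-0.382, 0.924, -0.003], [0.001, -0.003, -1.0]]
force: [1.1, 1.4, -1.8]
opening: 0.204
grasp_force: 30.0
```

>>> servo_tool(
  targets=[
    {"offset": [0, 0, 0.002], "dr": [0, 0, 0]},
    {"offset": [0, 0, 0.004], "dr": [0, 0, 0]},
    {"offset": [0, 0, 0.004], "dr": [0, 0, 0]},
  ],
)

```text
time_s: 18.7
position: [0.4911, -0.0188, 0.101]
tcp_rot: [[-0.924, -0.382, -0.0], [-0.382, 0.924, -0.003], [0.001, -0.003, -1.0]]
force: [1.1, 1.3, -0.8]
opening: 0.205
grasp_force: 30.0
```

>>> servo_tool(
  targets=[
    {"offset": [0, 0, 0.002], "dr": [0, 0, 0]},
    {"offset": [0, 0, 0.004], "dr": [0, 0, 0]},
    {"offset": [0, 0, 0.004], "dr": [0, 0, 0]},
  ],
)

```text
time_s: 18.95
position: [0.491, -0.0187, 0.0969]
tcp_rot: [[-0.924, -0.382, -0.0], [-0.382, 0.924, -0.003], [0.002, -0.003, -1.0]]
force: [0.7, 1.8, -1.6]
opening: 0.207
grasp_force: 30.0
```

>>> servo_tool(
  targets=[
    {"offset": [0, 0, 0.001], "dr": [0, 0, 0]},
    {"offset": [0, 0, 0.003], "dr": [0, 0, 0]},
    {"offset": [0, 0, 0.003], "dr": [0, 0, 0]},
  ],
)

```text
time_s: 19.2
position: [0.4912, -0.0188, 0.0957]
tcp_rot: [[-0.924, -0.382, 0.0], [-0.382, 0.924, -0.003], [0.001, -0.003, -1.0]]
force: [-1.7, 1.7, 12.8]
opening: 0.204
grasp_force: 30.0
```

>>> servo_tool(
  targets=[
    {"offset": [0, 0, 0], "dr": [0, 0, 7]},
    {"offset": [0, 0, 0.0004], "dr": [0, 0, 14]},
    {"offset": [0, 0, 0.0009], "dr": [0, 0, 21]},
    {"offset": [0, 0, 0.0014], "dr": [0, 0, 28]},
    {"offset": [0, 0, 0.0014], "dr": [0, 0, 28]},
  ],
)

```text
time_s: 19.62
position: [0.4931, -0.0173, 0.0956]
tcp_rot: [[-0.995, 0.1, 0.005], [0.1, 0.995, -0.002], [-0.006, -0.001, -1.0]]
force: [-0.3, 11.2, 20.5]
opening: 0.21
grasp_force: 30.5
```

```bash
python3 - <<'E'
from h import *
plan([.491,-.018,.11],112.4); print(bot.read_state()['moment'])
E
```

```text
t 19.62 off [ 0.002  -0.0009 -0.0144] dr [ -0.15   0.3  -28.12] pos [ 0.4931 -0.0173  0.0956] yaw 84.3 q6 -99.3 F [-0.3 11.2 20.5] op 0.210 gf 30.5
[ 2.03612477 -0.21634383  0.60980578]
```

A jams on M at +6 mm. Turn it back, lift off and try R.

>>> servo_tool(
  targets=[
    {"offset": [0, 0, -0.002], "dr": [0, 0, -7]},
    {"offset": [0, 0, -0.002], "dr": [0, 0, -14]},
    {"offset": [0, 0, -0.002], "dr": [0, 0, -21]},
    {"offset": [0, 0, -0.002], "dr": [0, 0, -30]},
    {"offset": [0, 0, -0.003], "dr": [0, 0, -30]},
    {"offset": [0, 0, -0.006], "dr": [0, 0, -30]},
    {"offset": [0, 0, -0.015], "dr": [0, 0, -30]},
    {"offset": [0, 0, -0.03], "dr": [0, 0, -30]},
    {"offset": [0, 0, -0.043], "dr": [0, 0, -29]},
    {"offset": [0, 0, -0.043], "dr": [0, 0, -28]},
  ],
)

```text
time_s: 20.45
position: [0.4923, -0.0192, 0.1381]
tcp_rot: [[-0.925, -0.381, 0.004], [-0.381, 0.925, -0.005], [-0.002, -0.006, -1.0]]
force: [1.0, 0.1, -0.1]
opening: 0.208
grasp_force: 29.7
```

```bash
python3 - <<'E'
from h import *
plan([.4785,-.1215,.136],112.4); print(bot.read_state()['moment'])
c=viewer.capture('side'); u=proj(c,[.49,-.05,.08]).astype(int);a=c['color'][u[1]-50:u[1]+50,u[0]-60:u[0]+60]
cv2.imwrite('pics/c5.png',cv2.resize(a,(600,500),interpolation=cv2.INTER_CUBIC)[:,:,::-1])
E
```

```text
t 20.45 off [ 0.0517 -0.0894  0.0026] dr [-0.33  0.09 -0.03] pos [ 0.4923 -0.0192  0.1381] yaw 112.4 q6 -127.3 F [ 1.   0.1 -0.1] op 0.208 gf 29.7
[ 0.1466824  -0.11201849  0.012905  ]
```

View pics/c5.png

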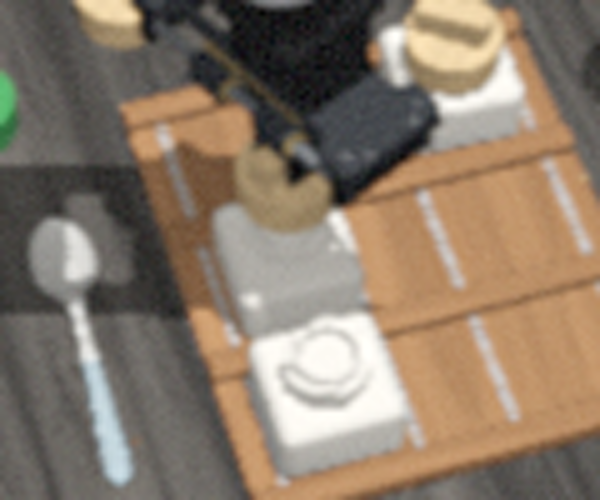

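>>> servo_tool(
  targets=[
    {"offset": [0.026, -0.045, 0], "dr": [-0.2, 0, 0]},
    {"offset": [0.052, -0.0895, 0], "dr": [-0.3, 0, 0]},
    {"offset": [0.052, -0.0895, 0], "dr": [-0.3, 0, 0]},
    {"offset": [0.052, -0.0895, 0], "dr": [-0.3, 0, 0]},
    {"offset": [0.052, -0.0895, 0], "dr": [-0.3, 0, 0]},
    {"offset": [0.052, -0.0895, 0], "dr": [-0.3, 0, 0]},
  ],
)

```text
time_s: 21.0
position: [0.4762, -0.1204, 0.1356]
tcp_rot: [[-0.924, -0.381, -0.004], [-0.381, 0.924, 0.003], [0.003, 0.005, -1.0]]
force: [-0.6, 0.5, -0.9]
opening: 0.203
grasp_force: 29.7
```

```bash
python3 - <<'E'
from h import *
plan([.4785,-.1215,.110],112.4)
E
```

```text
t 21.00 off [-0.0018 -0.002   0.0255] dr [ 0.26 -0.16  0.02] pos [ 0.4762 -0.1204  0.1356] yaw 112.4 q6 -139.7 F [-0.6  0.5 -0.9] op 0.203 gf 29.7
```

>>> servo_tool(
  targets=[
    {"offset": [-0.0015, -0.001, 0.014], "dr": [0.1, 0, 0]},
    {"offset": [-0.0015, -0.001, 0.02], "dr": [0.1, 0, 0]},
    {"offset": [-0.0015, -0.001, 0.025], "dr": [0.1, 0, 0]},
    {"offset": [-0.0015, -0.001, 0.027], "dr": [0.1, 0, 0]},
    {"offset": [-0.0015, -0.001, 0.027], "dr": [0.1, 0, 0]},
  ],
)

```text
time_s: 21.42
position: [0.4788, -0.1207, 0.1088]
tcp_rot: [[-0.924, -0.383, -0.002], [-0.383, 0.924, 0.0], [0.002, 0.001, -1.0]]
force: [0.2, -0.1, -0.3]
opening: 0.209
grasp_force: 29.9
```

>>> servo_tool(
  targets=[
    {"offset": [0, 0, 0.002], "dr": [0, 0, 0]},
    {"offset": [0, 0, 0.004], "dr": [0, 0, 0]},
    {"offset": [0, 0, 0.004], "dr": [0, 0, 0]},
  ],
)

```text
time_s: 21.67
position: [0.4791, -0.1212, 0.105]
tcp_rot: [[-0.924, -0.382, -0.001], [-0.382, 0.924, 0.0], [0.001, 0.001, -1.0]]
force: [0.1, 1.1, -1.7]
opening: 0.205
grasp_force: 29.9
```

>>> servo_tool(
  targets=[
    {"offset": [0, 0, 0.002], "dr": [0, 0, 0]},
    {"offset": [0, 0, 0.004], "dr": [0, 0, 0]},
    {"offset": [0, 0, 0.004], "dr": [0, 0, 0]},
  ],
)

```text
time_s: 21.92
position: [0.4791, -0.1216, 0.1009]
tcp_rot: [[-0.924, -0.382, -0.001], [-0.382, 0.924, -0.0], [0.001, 0.0, -1.0]]
force: [1.6, 1.7, -0.5]
opening: 0.206
grasp_force: 29.9
```

>>> servo_tool(
  targets=[
    {"offset": [0, 0, 0.002], "dr": [0, 0, 0]},
    {"offset": [0, 0, 0.004], "dr": [0, 0, 0]},
    {"offset": [0, 0, 0.004], "dr": [0, 0, 0]},
  ],
)

```text
time_s: 22.17
position: [0.4789, -0.1216, 0.0968]
tcp_rot: [[-0.924, -0.382, -0.002], [-0.382, 0.924, 0.0], [0.001, 0.001, -1.0]]
force: [1.7, 0.9, -1.8]
opening: 0.205
grasp_force: 29.9
```

>>> servo_tool(
  targets=[
    {"offset": [0, 0, 0.001], "dr": [0, 0, 0]},
    {"offset": [0, 0, 0.003], "dr": [0, 0, 0]},
    {"offset": [0, 0, 0.003], "dr": [0, 0, 0]},
  ],
)

```text
time_s: 22.42
position: [0.4788, -0.1215, 0.0938]
tcp_rot: [[-0.924, -0.382, -0.002], [-0.382, 0.924, 0.0], [0.002, 0.001, -1.0]]
force: [2.1, 1.6, -1.2]
opening: 0.207
grasp_force: 29.9
```

>>> servo_tool(
  targets=[
    {"offset": [0, 0, 0.001], "dr": [0, 0, 0]},
    {"offset": [0, 0, 0.001], "dr": [0, 0, 0]},
  ],
)

```text
time_s: 22.58
position: [0.4788, -0.1215, 0.093]
tcp_rot: [[-0.924, -0.382, -0.002], [-0.382, 0.924, 0.0], [0.002, 0.001, -1.0]]
force: [1.7, 1.6, -0.6]
opening: 0.207
grasp_force: 29.9
```

>>> servo_tool(
  targets=[
    {"offset": [0, 0, 0.0005], "dr": [0, 0, 7]},
    {"offset": [0, 0, 0.001], "dr": [0, 0, 14]},
    {"offset": [0, 0, 0.0016], "dr": [0, 0, 21]},
    {"offset": [0, 0, 0.0022], "dr": [0, 0, 28]},
    {"offset": [0, 0, 0.0028], "dr": [0, 0, 35]},
    {"offset": [0, 0, 0.0034], "dr": [0, 0, 42]},
    {"offset": [0, 0, 0.004], "dr": [0, 0, 49]},
    {"offset": [0, 0, 0.0045], "dr": [0, 0, 56]},
    {"offset": [0, 0, 0.0045], "dr": [0, 0, 56]},
  ],
)

```text
time_s: 23.33
position: [0.4787, -0.1215, 0.0892]
tcp_rot: [[-0.831, 0.556, -0.002], [0.556, 0.831, 0.0], [0.001, -0.001, -1.0]]
force: [0.2, 0.8, 5.4]
opening: 0.202
grasp_force: 29.9
```

```bash
python3 - <<'E'
from h import *
plan([.4785,-.1215,.0895],112.4); print(bot.read_state()['moment'])
E
```

```text
t 23.33 off [ 0.0002 -0.0002 -0.0003] dr [-1.000e-02 -1.000e-01 -5.618e+01] pos [ 0.4787 -0.1215  0.0892] yaw 56.2 q6 -83.4 F [0.2 0.8 5.4] op 0.202 gf 29.9
[ 0.27159906 -0.10999448 -0.01248538]
```

>>> servo_tool(
  targets=[
    {"offset": [0, 0, 0.0003], "dr": [0, 0, 6]},
    {"offset": [0, 0, 0.0003], "dr": [0, 0, 12]},
    {"offset": [0, 0, 0.0003], "dr": [0, 0, 12]},
  ],
)

```text
time_s: 23.58
position: [0.4792, -0.12, 0.0894]
tcp_rot: [[-0.7, 0.714, -0.001], [0.714, 0.7, 0.001], [0.001, 0.001, -1.0]]
force: [3.0, 7.9, 8.4]
opening: 0.214
grasp_force: 31.4
```

```bash
python3 - <<'E'
from h import *
plan([.6325,-.1282,.0895]); print(bot.read_state()['moment'])
E
```

```text
t 23.58 off [-0.1131  0.1038 -0.0002] dr [ 0.03 -0.08  0.  ] pos [ 0.4792 -0.12    0.0894] yaw 44.4 q6 -71.6 F [3.  7.9 8.4] op 0.214 gf 31.4
[ 1.53286021 -0.57096351  0.76792939]
```

>>> servo_tool(
  targets=[
    {"offset": [0, 0, 0], "dr": [0, 0, -3]},
    {"offset": [-0.004, 0.004, 0], "dr": [0, 0, -4]},
    {"offset": [-0.011, 0.01, 0], "dr": [0, 0, -4]},
    {"offset": [-0.02, 0.0186, 0], "dr": [0, 0, -4]},
    {"offset": [-0.03, 0.028, 0], "dr": [0, 0, -4]},
    {"offset": [-0.04, 0.0373, 0], "dr": [0, 0, -4]},
    {"offset": [-0.05, 0.0466, 0], "dr": [0, 0, -4]},
    {"offset": [-0.06, 0.0559, 0], "dr": [0, 0, -4]},
    {"offset": [-0.07, 0.0652, 0], "dr": [0, 0, -4]},
    {"offset": [-0.08, 0.0745, 0], "dr": [0, 0, -4]},
    {"offset": [-0.09, 0.0839, 0], "dr": [0, 0, -4]},
    {"offset": [-0.1, 0.0932, 0], "dr": [0, 0, -4]},
    {"offset": [-0.108, 0.1006, 0], "dr": [0, 0, -4]},
    {"offset": [-0.1124, 0.1047, 0], "dr": [0, 0, -4]},
    {"offset": [-0.1124, 0.1047, 0], "dr": [0, 0, -4]},
  ],
)

```text
time_s: 24.83
position: [0.6329, -0.1264, 0.0892]
tcp_rot: [[-0.749, 0.663, -0.002], [0.663, 0.749, 0.003], [0.003, 0.001, -1.0]]
force: [1.0, 6.0, 7.3]
opening: 0.202
grasp_force: 29.5
```

>>> servo_tool(
  targets=[
    {"offset": [0, 0, 0], "dr": [0, 0, 0]},
    {"offset": [0, 0, 0], "dr": [0, 0, 0]},
    {"offset": [0, 0, 0], "dr": [0, 0, 0]},
    {"offset": [0, 0, -0.01], "dr": [0, 0, 0]},
    {"offset": [0, 0, -0.03], "dr": [0, 0, 0]},
    {"offset": [0, 0, -0.07], "dr": [0, 0, 0]},
    {"offset": [0, 0, -0.11], "dr": [0, 0, 0]},
    {"offset": [0, 0, -0.11], "dr": [0, 0, 0]},
    {"offset": [0, 0, -0.11], "dr": [0, 0, 0]},
  ],
  gripper=-0.2,
)

```text
time_s: 25.58
position: [0.6342, -0.1295, 0.2019]
tcp_rot: [[-0.748, 0.663, 0.005], [0.663, 0.748, -0.003], [-0.006, 0.001, -1.0]]
force: [-0.5, 1.3, -1.3]
opening: 0.599
grasp_force: 0.0
```

```bash
python3 - <<'E'
from h import *
plan([.4588,.2355,.20],37.2)
v=np.zeros((600,800,3),np.uint8)
c=viewer.capture('top');v[:300,:400]=cv2.resize(c['color'],(400,300))
v[300:,:400]=cv2.resize(c['color'][210:270,165:245],(400,300),interpolation=cv2.INTER_CUBIC)
c=viewer.capture('side'); v[:,400:]=cv2.resize(c['color'][120:270,200:300],(400,600),interpolation=cv2.INTER_CUBIC)
cv2.imwrite('pics/c6.png',v[:,:,::-1])
E
```

```text
t 25.58 off [ 0.3734  0.1568 -0.    ] dr [ 0.1   0.31 11.24] pos [ 0.6342 -0.1295  0.2019] yaw 48.4 q6 -69.8 F [-0.5  1.3 -1.3] op 0.599 gf 0.0
```

View pics/c6.png

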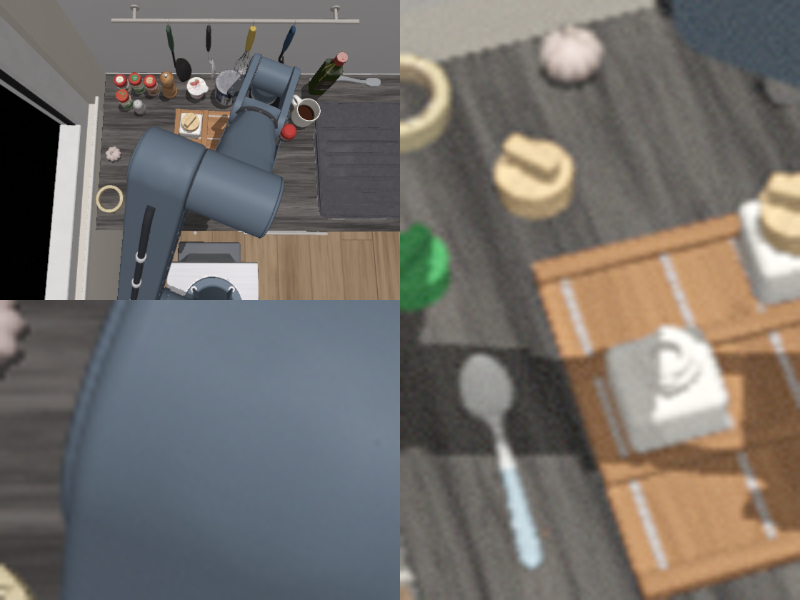

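>>> servo_tool(
  targets=[
    {"offset": [0.373, 0.157, 0], "dr": [0, 0, -79]},
    {"offset": [0.373, 0.157, 0], "dr": [0, 0, -79]},
    {"offset": [0.373, 0.157, 0], "dr": [0, 0, -79]},
    {"offset": [0.373, 0.157, 0], "dr": [0, 0, -79]},
    {"offset": [0.373, 0.157, 0], "dr": [0, 0, -79]},
    {"offset": [0.373, 0.157, 0], "dr": [0, 0, -79]},
    {"offset": [0.373, 0.157, 0], "dr": [0, 0, -79]},
    {"offset": [0.373, 0.157, 0], "dr": [0, 0, -79]},
    {"offset": [0.373, 0.157, 0], "dr": [0, 0, -79]},
    {"offset": [0.373, 0.157, 0], "dr": [0, 0, -79]},
    {"offset": [0.373, 0.157, 0], "dr": [0, 0, -79]},
    {"offset": [0.373, 0.157, 0], "dr": [0, 0, -79]},
    {"offset": [0.373, 0.157, 0.04], "dr": [0, 0, -79]},
    {"offset": [0.373, 0.157, 0.08], "dr": [0, 0, -79]},
    {"offset": [0.373, 0.157, 0.13], "dr": [0, 0, -79]},
    {"offset": [0.373, 0.157, 0.13], "dr": [0, 0, -79]},
    {"offset": [0.373, 0.157, 0.13], "dr": [0, 0, -79]},
  ],
  gripper=-1,
)

```text
time_s: 27.1
position: [0.4545, 0.2348, 0.065]
tcp_rot: [[-0.796, -0.605, -0.011], [-0.605, 0.796, -0.002], [0.01, 0.005, -1.0]]
force: [-0.9, -0.7, 0.0]
opening: 1.0
grasp_force: 0.0
```

```bash
python3 - <<'E'
from h import *
plan([.4588,.2355,.0325],127.2)
c=viewer.capture('side'); u=proj(c,[.459,.2355,.04]).astype(int);a=c['color'][u[1]-35:u[1]+35,u[0]-40:u[0]+40]
cv2.imwrite('pics/c7.png',cv2.resize(a,(640,560),interpolation=cv2.INTER_CUBIC)[:,:,::-1])
E
```

```text
t 27.10 off [-0.0042 -0.0022  0.0325] dr [ 0.27 -0.59  0.06] pos [0.4545 0.2348 0.065 ] yaw 127.3 q6 -112.5 F [-0.9 -0.7  0. ] op 1.000 gf 0.0
```

View pics/c7.png

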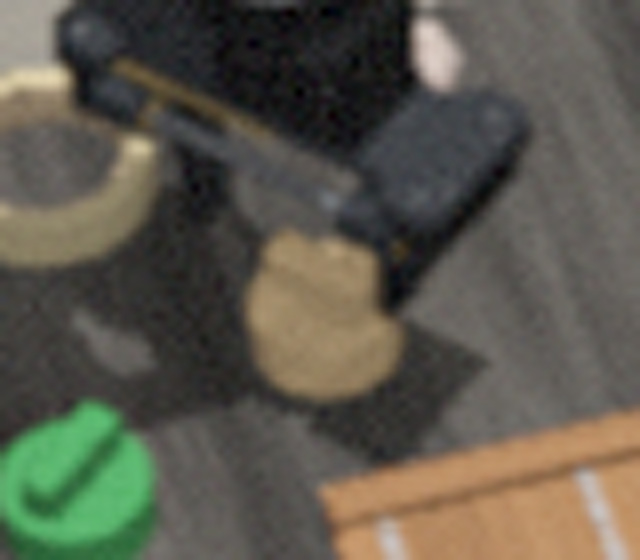

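>>> servo_tool(
  targets=[
    {"offset": [-0.001, -0.001, 0.005], "dr": [0, 0, 0]},
    {"offset": [-0.001, -0.001, 0.005], "dr": [0, 0, 0]},
    {"offset": [-0.001, -0.001, 0.005], "dr": [0, 0, 0]},
  ],
)

```text
time_s: 27.4
position: [0.4601, 0.2366, 0.0652]
tcp_rot: [[-0.794, -0.608, 0.002], [-0.608, 0.794, 0.001], [-0.002, -0.0, -1.0]]
force: [0.5, 0.5, -0.1]
opening: 0.998
grasp_force: 0.0
```

```bash
python3 - <<'E'
from h import *
plan([.4588,.2355,.0325],127.2)
E
```

```text
t 27.40 off [ 0.0017 -0.0001  0.0327] dr [-0.02  0.13  0.22] pos [0.4601 0.2366 0.0652] yaw 127.4 q6 -112.7 F [ 0.5  0.5 -0.1] op 0.998 gf 0.0
```

>>> servo_tool(
  targets=[
    {"offset": [0.001, 0, 0.015], "dr": [0, 0, 0]},
    {"offset": [0.001, 0, 0.028], "dr": [0, 0, 0]},
    {"offset": [0.001, 0, 0.032], "dr": [0, 0, 0]},
    {"offset": [0.001, 0, 0.032], "dr": [0, 0, 0]},
  ],
)

```text
time_s: 27.73
position: [0.4578, 0.2358, 0.0318]
tcp_rot: [[-0.794, -0.608, -0.002], [-0.608, 0.794, 0.0], [0.001, 0.001, -1.0]]
force: [-0.6, -0.4, 0.2]
opening: 0.999
grasp_force: 0.0
```

>>> servo_tool(
  targets=[
    {"offset": [0, 0, 0], "dr": [0, 0, 0]},
    {"offset": [0, 0, 0], "dr": [0, 0, 0]},
    {"offset": [0, 0, 0], "dr": [0, 0, 0]},
    {"offset": [0, 0, 0], "dr": [0, 0, 0]},
    {"offset": [0, 0, 0], "dr": [0, 0, 0]},
    {"offset": [0, 0, 0], "dr": [0, 0, 0]},
    {"offset": [0, 0, 0], "dr": [0, 0, 0]},
    {"offset": [0, 0, 0], "dr": [0, 0, 0]},
    {"offset": [0, 0, 0], "dr": [0, 0, 0]},
  ],
  gripper=0.3,
)

```text
time_s: 28.48
position: [0.4577, 0.2358, 0.0316]
tcp_rot: [[-0.794, -0.608, -0.002], [-0.608, 0.794, 0.0], [0.001, 0.001, -1.0]]
force: [-0.1, -0.5, 2.3]
opening: 0.571
grasp_force: 30.0
```

Squeezed at 50 mm. Now rotate to across (dr +90) and grip.

>>> servo_tool(
  targets=[
    {"offset": [0, 0, 0], "dr": [0, 0, 0]},
    {"offset": [0, 0, 0], "dr": [0, 0, 0]},
    {"offset": [0, 0, 0], "dr": [0, 0, 7]},
    {"offset": [0, 0, 0], "dr": [0, 0, 90]},
    {"offset": [0, 0, 0], "dr": [0, 0, 90]},
    {"offset": [0, 0, 0], "dr": [0, 0, 90]},
    {"offset": [0, 0, 0], "dr": [0, 0, 90]},
    {"offset": [0, 0, 0], "dr": [0, 0, 90]},
    {"offset": [0, 0, 0], "dr": [0, 0, 90]},
    {"offset": [0, 0, 0], "dr": [0, 0, 90]},
    {"offset": [0, 0, 0], "dr": [0, 0, 90]},
    {"offset": [0, 0, 0], "dr": [0, 0, 90]},
    {"offset": [0, 0, 0], "dr": [0, 0, 90]},
    {"offset": [0, 0, 0], "dr": [0, 0, 90]},
    {"offset": [0, 0, 0], "dr": [0, 0, 90]},
    {"offset": [0, 0, 0], "dr": [0, 0, 90]},
    {"offset": [0, 0, 0], "dr": [0, 0, 90]},
  ],
  gripper=-0.6,
)

```text
time_s: 29.9
position: [0.4577, 0.2357, 0.0313]
tcp_rot: [[-0.61, 0.793, -0.002], [0.793, 0.61, 0.0], [0.001, -0.001, -1.0]]
force: [0.2, -0.6, -0.4]
opening: 0.8
grasp_force: 0.0
```

>>> servo_tool(
  targets=[
    {"offset": [0, 0, 0], "dr": [0, 0, 0]},
    {"offset": [0, 0, 0], "dr": [0, 0, 0]},
    {"offset": [0, 0, 0], "dr": [0, 0, 0]},
    {"offset": [0, 0, 0], "dr": [0, 0, 0]},
    {"offset": [0, 0, 0], "dr": [0, 0, 0]},
    {"offset": [0, 0, 0], "dr": [0, 0, 0]},
    {"offset": [0, 0, 0], "dr": [0, 0, 0]},
    {"offset": [0, 0, 0], "dr": [0, 0, 0]},
    {"offset": [0, 0, 0], "dr": [0, 0, 0]},
    {"offset": [0, 0, 0], "dr": [0, 0, 0]},
    {"offset": [0, 0, 0], "dr": [0, 0, 0]},
    {"offset": [0, 0, 0], "dr": [0, 0, 0]},
    {"offset": [0, 0, 0], "dr": [0, 0, 0]},
  ],
  gripper=1,
)

```text
time_s: 30.98
position: [0.4579, 0.2358, 0.0315]
tcp_rot: [[-0.608, 0.794, -0.001], [0.794, 0.608, 0.0], [0.001, -0.001, -1.0]]
force: [0.7, -0.3, 0.5]
opening: 0.205
grasp_force: 30.0
```

```bash
python3 - <<'E'
from h import *
plan([.491,-.0185,.137],22.4)
E
```

```text
t 30.98 off [-0.2219 -0.1285 -0.1056] dr [-0.06 -0.05 15.06] pos [0.4579 0.2358 0.0315] yaw 37.5 q6 -22.7 F [ 0.7 -0.3  0.5] op 0.205 gf 30.0
```

>>> servo_tool(
  targets=[
    {"offset": [0, 0, -0.04], "dr": [0, 0, 0]},
    {"offset": [0, 0, -0.08], "dr": [0, 0, 0]},
    {"offset": [-0.01, -0.006, -0.106], "dr": [0, 0, 5]},
    {"offset": [-0.222, -0.1285, -0.106], "dr": [0, 0, 15]},
    {"offset": [-0.222, -0.1285, -0.106], "dr": [0, 0, 15]},
    {"offset": [-0.222, -0.1285, -0.106], "dr": [0, 0, 15]},
    {"offset": [-0.222, -0.1285, -0.106], "dr": [0, 0, 15]},
    {"offset": [-0.222, -0.1285, -0.106], "dr": [0, 0, 15]},
    {"offset": [-0.222, -0.1285, -0.106], "dr": [0, 0, 15]},
    {"offset": [-0.222, -0.1285, -0.106], "dr": [0, 0, 15]},
    {"offset": [-0.222, -0.1285, -0.106], "dr": [0, 0, 15]},
    {"offset": [-0.222, -0.1285, -0.106], "dr": [0, 0, 15]},
    {"offset": [-0.222, -0.1285, -0.106], "dr": [0, 0, 15]},
    {"offset": [-0.222, -0.1285, -0.106], "dr": [0, 0, 15]},
    {"offset": [-0.222, -0.1285, -0.106], "dr": [0, 0, 15]},
  ],
)

```text
time_s: 32.23
position: [0.4905, -0.0172, 0.1373]
tcp_rot: [[-0.384, 0.923, -0.002], [0.923, 0.384, 0.0], [0.001, -0.002, -1.0]]
force: [0.0, -0.6, -1.1]
opening: 0.206
grasp_force: 30.0
```

```bash
python3 - <<'E'
from h import *
plan([.4915,-.0185,.110],22.4)
c=viewer.capture('side'); u=proj(c,[.49,-.02,.09]).astype(int);a=c['color'][u[1]-30:u[1]+30,u[0]-35:u[0]+35]
cv2.imwrite('pics/c8.png',cv2.resize(a,(700,600),interpolation=cv2.INTER_CUBIC)[:,:,::-1])
E
```

```text
t 32.23 off [-0.0016  0.0005  0.0273] dr [-0.11 -0.07  0.19] pos [ 0.4905 -0.0172  0.1373] yaw 22.6 q6 -37.7 F [ 0.  -0.6 -1.1] op 0.206 gf 30.0
```

View pics/c8.png

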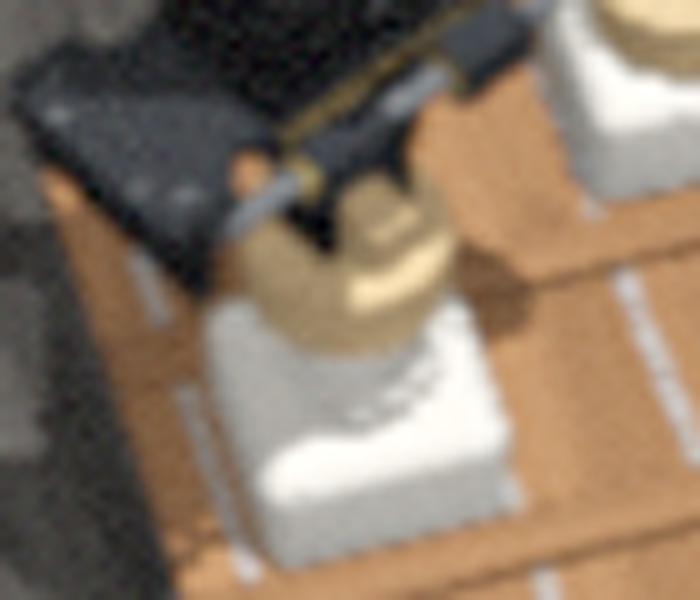

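>>> servo_tool(
  targets=[
    {"offset": [-0.001, 0.0005, 0.014], "dr": [0, 0, 0]},
    {"offset": [-0.001, 0.0005, 0.02], "dr": [0, 0, 0]},
    {"offset": [-0.001, 0.0005, 0.025], "dr": [0, 0, 0]},
    {"offset": [-0.001, 0.0005, 0.028], "dr": [0, 0, 0]},
    {"offset": [-0.001, 0.0005, 0.028], "dr": [0, 0, 0]},
  ],
)

```text
time_s: 32.7
position: [0.4913, -0.0189, 0.1087]
tcp_rot: [[-0.382, 0.924, -0.003], [0.924, 0.382, 0.001], [0.002, -0.002, -1.0]]
force: [-0.0, 0.9, -1.0]
opening: 0.203
grasp_force: 30.0
```

>>> servo_tool(
  targets=[
    {"offset": [0, 0, 0.002], "dr": [0, 0, 0]},
    {"offset": [0, 0, 0.004], "dr": [0, 0, 0]},
    {"offset": [0, 0, 0.004], "dr": [0, 0, 0]},
  ],
)

```text
time_s: 32.95
position: [0.4919, -0.0192, 0.1053]
tcp_rot: [[-0.382, 0.924, -0.001], [0.924, 0.382, 0.001], [0.001, -0.001, -1.0]]
force: [0.3, 2.7, -1.6]
opening: 0.207
grasp_force: 30.0
```

>>> servo_tool(
  targets=[
    {"offset": [0, 0, 0.002], "dr": [0, 0, 0]},
    {"offset": [0, 0, 0.004], "dr": [0, 0, 0]},
    {"offset": [0, 0, 0.004], "dr": [0, 0, 0]},
  ],
)

```text
time_s: 33.2
position: [0.4917, -0.0193, 0.1011]
tcp_rot: [[-0.382, 0.924, -0.002], [0.924, 0.382, 0.0], [0.001, -0.001, -1.0]]
force: [1.3, 2.5, -1.0]
opening: 0.205
grasp_force: 30.0
```

>>> servo_tool(
  targets=[
    {"offset": [0, 0, 0.002], "dr": [0, 0, 0]},
    {"offset": [0, 0, 0.004], "dr": [0, 0, 0]},
    {"offset": [0, 0, 0.004], "dr": [0, 0, 0]},
  ],
)

```text
time_s: 33.45
position: [0.4917, -0.0192, 0.097]
tcp_rot: [[-0.382, 0.924, -0.002], [0.924, 0.382, 0.001], [0.001, -0.001, -1.0]]
force: [0.6, 2.3, -1.8]
opening: 0.207
grasp_force: 30.0
```

>>> servo_tool(
  targets=[
    {"offset": [0, 0, 0.001], "dr": [0, 0, 0]},
    {"offset": [0, 0, 0.003], "dr": [0, 0, 0]},
    {"offset": [0, 0, 0.003], "dr": [0, 0, 0]},
  ],
)

```text
time_s: 33.7
position: [0.4917, -0.0193, 0.0941]
tcp_rot: [[-0.382, 0.924, -0.002], [0.924, 0.382, 0.0], [0.001, -0.001, -1.0]]
force: [0.9, 3.2, -1.7]
opening: 0.207
grasp_force: 30.0
```

>>> servo_tool(
  targets=[
    {"offset": [0, 0, 0.001], "dr": [0, 0, 0]},
    {"offset": [0, 0, 0.001], "dr": [0, 0, 0]},
  ],
)

```text
time_s: 33.87
position: [0.4917, -0.0193, 0.0932]
tcp_rot: [[-0.382, 0.924, -0.002], [0.924, 0.382, 0.0], [0.001, -0.001, -1.0]]
force: [1.4, 4.1, -1.5]
opening: 0.204
grasp_force: 30.0
```

Entered. Screw it on.

>>> servo_tool(
  targets=[
    {"offset": [0, 0, 0.0005], "dr": [0, 0, 7]},
    {"offset": [0, 0, 0.001], "dr": [0, 0, 14]},
    {"offset": [0, 0, 0.0016], "dr": [0, 0, 21]},
    {"offset": [0, 0, 0.0022], "dr": [0, 0, 28]},
    {"offset": [0, 0, 0.0028], "dr": [0, 0, 35]},
    {"offset": [0, 0, 0.0034], "dr": [0, 0, 42]},
    {"offset": [0, 0, 0.004], "dr": [0, 0, 49]},
    {"offset": [0, 0, 0.0046], "dr": [0, 0, 56]},
    {"offset": [0, 0, 0.0046], "dr": [0, 0, 56]},
  ],
)

```text
time_s: 34.62
position: [0.4918, -0.0192, 0.0894]
tcp_rot: [[0.556, 0.831, -0.001], [0.831, -0.556, 0.0], [-0.001, -0.001, -1.0]]
force: [-0.9, 3.8, 5.0]
opening: 0.202
grasp_force: 30.0
```

>>> servo_tool(
  targets=[
    {"offset": [0, 0, 0.0003], "dr": [0, 0, 6]},
    {"offset": [0, 0, 0.0003], "dr": [0, 0, 12]},
    {"offset": [0, 0, 0.0003], "dr": [0, 0, 12]},
  ],
)

```text
time_s: 34.87
position: [0.4932, -0.0186, 0.0898]
tcp_rot: [[0.714, 0.7, 0.002], [0.7, -0.714, 0.0], [0.002, 0.001, -1.0]]
force: [1.6, 8.5, 9.4]
opening: 0.217
grasp_force: 30.9
```

```bash
python3 - <<'E'
from h import *
plan([.637,-.0255,.0895]); print(bot.read_state()['moment'])
E
```

```text
t 34.87 off [0.0979 0.1056 0.0005] dr [ 0.06 -0.09  0.  ] pos [ 0.4932 -0.0186  0.0898] yaw -45.6 q6 30.3 F [1.6 8.5 9.4] op 0.217 gf 30.9
[ 1.64140698 -0.36257668  0.73433544]
```

>>> servo_tool(
  targets=[
    {"offset": [0, 0, 0], "dr": [0, 0, -3]},
    {"offset": [0.004, 0.0043, 0], "dr": [0, 0, -4]},
    {"offset": [0.01, 0.0107, 0], "dr": [0, 0, -4]},
    {"offset": [0.0185, 0.0198, 0], "dr": [0, 0, -4]},
    {"offset": [0.0275, 0.0294, 0], "dr": [0, 0, -4]},
    {"offset": [0.0365, 0.039, 0], "dr": [0, 0, -4]},
    {"offset": [0.0455, 0.0486, 0], "dr": [0, 0, -4]},
    {"offset": [0.0545, 0.0582, 0], "dr": [0, 0, -4]},
    {"offset": [0.0635, 0.0678, 0], "dr": [0, 0, -4]},
    {"offset": [0.0725, 0.0774, 0], "dr": [0, 0, -4]},
    {"offset": [0.0815, 0.087, 0], "dr": [0, 0, -4]},
    {"offset": [0.09, 0.0961, 0], "dr": [0, 0, -4]},
    {"offset": [0.096, 0.1025, 0], "dr": [0, 0, -4]},
    {"offset": [0.099, 0.1059, 0], "dr": [0, 0, -4]},
    {"offset": [0.099, 0.1059, 0], "dr": [0, 0, -4]},
  ],
)

```text
time_s: 36.12
position: [0.6368, -0.0239, 0.0895]
tcp_rot: [[0.663, 0.749, -0.002], [0.749, -0.663, 0.003], [0.001, -0.003, -1.0]]
force: [-0.5, 6.3, 7.4]
opening: 0.206
grasp_force: 29.6
```

>>> servo_tool(
  targets=[
    {"offset": [0, 0, 0], "dr": [0, 0, 0]},
    {"offset": [0, 0, 0], "dr": [0, 0, 0]},
    {"offset": [0, 0, 0], "dr": [0, 0, 0]},
    {"offset": [0, 0, -0.01], "dr": [0, 0, 0]},
    {"offset": [0, 0, -0.03], "dr": [0, 0, 0]},
    {"offset": [0, 0, -0.07], "dr": [0, 0, 0]},
    {"offset": [0, 0, -0.11], "dr": [0, 0, 0]},
    {"offset": [0, 0, -0.15], "dr": [0, 0, 0]},
    {"offset": [-0.1, -0.15, -0.15], "dr": [0, 0, 0]},
    {"offset": [-0.15, -0.2, -0.15], "dr": [0, 0, 0]},
    {"offset": [-0.2, -0.25, -0.15], "dr": [0, 0, 0]},
    {"offset": [-0.2, -0.25, -0.15], "dr": [0, 0, 0]},
    {"offset": [-0.2, -0.25, -0.15], "dr": [0, 0, 0]},
    {"offset": [-0.2, -0.25, -0.15], "dr": [0, 0, 0]},
    {"offset": [-0.2, -0.25, -0.15], "dr": [0, 0, 0]},
    {"offset": [-0.2, -0.25, -0.15], "dr": [0, 0, 0]},
  ],
  gripper=-0.2,
)

```text
time_s: 37.45
position: [0.3124, -0.0087, 0.2385]
tcp_rot: [[0.663, 0.749, -0.005], [0.749, -0.663, 0.0], [-0.003, -0.004, -1.0]]
force: [0.7, 0.2, 1.0]
opening: 0.6
grasp_force: 0.0
```

```bash
python3 - <<'E'
from h import *
plan([.637,-.0255,.0895])
v=np.zeros((600,800,3),np.uint8)
for i,n in enumerate(('top','side')):
    c=viewer.capture(n); u=proj(c,[.6,-.02,.06]).astype(int)
    v[:,400*i:400*i+400]=cv2.resize(c['color'][u[1]-75:u[1]+75,u[0]-50:u[0]+50] if i else c['color'][u[1]-60:u[1]+90,u[0]-60:u[0]+60][:, :],(400,600),interpolation=cv2.INTER_CUBIC)
cv2.imwrite('pics/fin.png',v[:,:,::-1])
E
```

```text
t 37.45 off [0.203  0.2547 0.1474] dr [-0.22  0.17  0.  ] pos [ 0.3124 -0.0087  0.2385] yaw -41.5 q6 19.3 F [0.7 0.2 1. ] op 0.600 gf 0.0
```

View pics/fin.png

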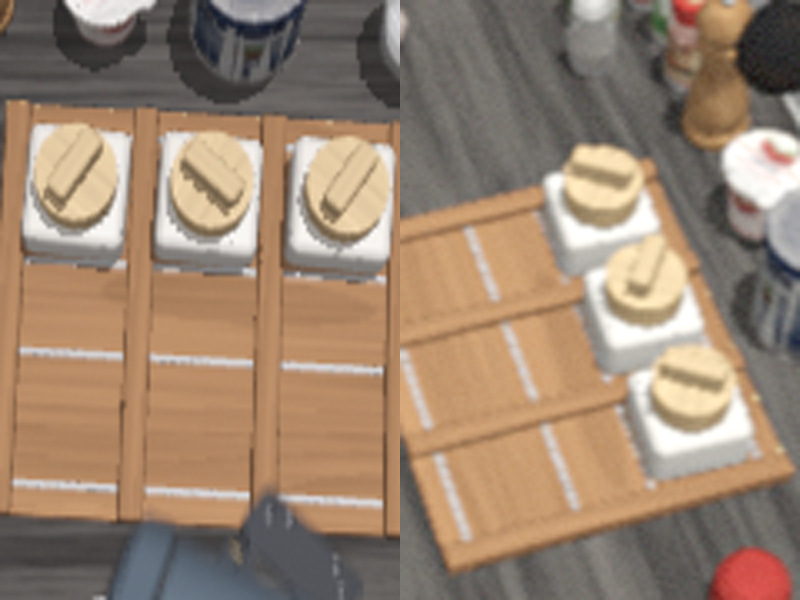

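All three jars stand closed between the rear marks (top crop, lids around (75,175), (212,183) and (347,188)), and the arm is clear of them.

```bash
python3 -c "
from rig import ticket
print(ticket.hand_in())"
```

```text
the job is handed in; nothing more can be done
None
```

The job is handed in: all three jars have their own lids screwed home to the stop and stand on their rear marks, no lid was left over, and the verdict was not reported.

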